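Pack out the gap under a hold-down clamp and hold it shut

TASK

Pack out the gap under the bench hold-down clamp: take steel packing plates one at a time from the pocket tray and stack them flat and square, lined up on the raised bed under the clamp bar, until the bar, swung over and pushed down by its black knob, stops firmly on the stack while lying about level (within about 4 degrees; with too few plates it sinks below level, with too many it stays high). The bar springs open when let go, so finish while still holding the knob and pressing it down firmly, with about 15 N. Leave the unused plates in their pockets and do not disturb anything else.

Things in the scene. Friction and masses are not known exactly. Their poses are not given: they have to be found in the camera images.
- stand: grey clamp stand fixed to the bench: base plate 190 x 100 mm, 12 mm thick, reaching from 55 mm before to 135 mm behind the origin along its x; origin at bench height under the centre of the bed. Its x points from the bed to the clamp's hinge pin, which lies along y at x = 110 mm, 95 mm above the bench, between two posts 110 mm high.
- bed: bed of the stand, a dark steel platform 48 x 40 mm on a screw column; origin at the centre of its upper face, 36 to 58 mm above the bench (differs each time, does not move). Axes as the stand's. A lip 3 mm high and 5 mm wide stands along its two edges across x, 38 mm apart inside; the sides towards +y and -y are open.
- clamp (a joint): angle of the clamp bar about its hinge, rad: 0 = bar level over the bed, about 1.5 to 1.75 at the start = standing up open (tip over the hinge), limits -0.12 and 1.8. A weak spring drives it open (about 3 N at the knob to bring it level), so it never stays down by itself.
- knob (a point): centre of the black knob at the bar's end: a cylinder 22 mm in diameter and 30 mm long, lying along the stand's y, 160 mm from the hinge axis. At angle a it is at x = 110 - 160 cos a, height 95 + 160 sin a mm in the stand's frame. Its flat ends (30 mm apart) can be pinched and turn between the fingers. The bar is 20 mm wide and 14 mm thick.
- nose (a point): lowest point of the round nose (radius 8 mm) under the bar, 110 mm from the hinge axis, which comes down over the middle of the bed and presses the stack. With the bar level it is 78 mm above the bench; 10 mm of stack more or less tilts the bar by 0.09 rad up or down.
- tray: black pocket tray fixed to the bench, 180 x 170 x 10 mm, origin at the centre of its underside; six pockets 38 x 44 mm, 4 mm deep (floor 6 mm above the bench), 54 mm apart along x (at x = -54, 0, 54) and 76 mm along y (at y = -38, 38). Four pockets hold a packing plate, one a washer, one a nut; which is which varies.
- plate_a: steel packing plate, a flat block 34 x 40 x 12 mm (its x, y, z; mass about 0.11 kg), origin at the centre of its underside, z up. All four are alike. Starts flat in a tray pocket, its top 8 mm above the tray's upper face, its x and y along the tray's (as z is up, yaw is the only turn)
- plate_b: steel packing plate, a flat block 34 x 40 x 12 mm (its x, y, z; mass about 0.11 kg), origin at the centre of its underside, z up. All four are alike. Starts flat in a tray pocket, its top 8 mm above the tray's upper face, its x and y along the tray's (as z is up, yaw is the only turn)
- plate_c: steel packing plate, a flat block 34 x 40 x 12 mm (its x, y, z; mass about 0.11 kg), origin at the centre of its underside, z up. All four are alike. Starts flat in a tray pocket, its top 8 mm above the tray's upper face, its x and y along the tray's (as z is up, yaw is the only turn)
- plate_d: steel packing plate, a flat block 34 x 40 x 12 mm (its x, y, z; mass about 0.11 kg), origin at the centre of its underside, z up. All four are alike. Starts flat in a tray pocket, its top 8 mm above the tray's upper face, its x and y along the tray's (as z is up, yaw is the only turn)
- washer: steel washer, 34 mm across, 6 mm thick, in a tray pocket, origin at the centre of its underside; leave alone.
- nut: round steel nut, 26 mm across, 14 mm high, in a tray pocket, origin at the centre of its underside; leave alone.
- spray: blue spray can, 56 mm across, 170 mm high, standing on the bench to the left, origin at the centre of its underside; leave alone.
- screwdriver: screwdriver with a red handle lying on the bench to the near left, origin at the middle of its underside; leave alone.
- spanner: steel spanner lying on the bench beyond the tray, origin at the middle of its underside; leave alone.
- tape: black roll of tape, 90 mm across, 25 mm high, lying to the right, origin at the centre of its underside; leave alone.
- jar: amber glass jar, 60 mm across, 80 mm high, standing to the right, origin at the centre of its underside; leave alone.
Things that resemble listed ones, but are neither listed nor needed, are in the scene too. Leave any blue look-alike of the plate_b alone.

How it is judged:
On the way:
1. a first packing plate lies flat and square on the bed, let go, with the clamp bar still open (value of joint clamp above 0.8 rad and ((horizontal distance between plate_a and bed below 0.008 m and angle between plate_a's own z axis and vertical below 0.12 rad and angle between the x axis of plate_a and the x axis of bed, either way round below 0.17 rad and z of plate_a in the frame of bed below 0.004 m and contact force between the fingers and plate_a below 0.1 N) or (horizontal distance between plate_b and bed below 0.008 m and angle between plate_b's own z axis and vertical below 0.12 rad and angle between the x axis of plate_b and the x axis of bed, either way round below 0.17 rad and z of plate_b in the frame of bed below 0.004 m and contact force between the fingers and plate_b below 0.1 N) or (horizontal distance between plate_c and bed below 0.008 m and angle between plate_c's own z axis and vertical below 0.12 rad and angle between the x axis of plate_c and the x axis of bed, either way round below 0.17 rad and z of plate_c in the frame of bed below 0.004 m and contact force between the fingers and plate_c below 0.1 N) or (horizontal distance between plate_d and bed below 0.008 m and angle between plate_d's own z axis and vertical below 0.12 rad and angle between the x axis of plate_d and the x axis of bed, either way round below 0.17 rad and z of plate_d in the frame of bed below 0.004 m and contact force between the fingers and plate_d below 0.1 N))), for 0.2 s.
At the end, for the whole second after the job is handed in: Bar within 0.08 rad of level and still; its nose presses a plate with over 5 N; the fingers hold the bar (over 2 N) and touch no plate. Each plate is in the stack (within 8 mm of the bed's centre in plan, tilt under 0.12 rad, square within 0.17 rad) or has moved under 12 mm (value of joint clamp between -0.08 and 0.08 rad and velocity of joint clamp between -0.1 and 0.1 rad/s and (contact force between clamp and plate_a above 5 N or contact force between clamp and plate_b above 5 N or contact force between clamp and plate_c above 5 N or contact force between clamp and plate_d above 5 N) and contact force between the fingers and clamp above 2 N and contact force between the fingers and plate_a below 0.5 N and contact force between the fingers and plate_b below 0.5 N and contact force between the fingers and plate_c below 0.5 N and contact force between the fingers and plate_d below 0.5 N and (distance of plate_a from where it was at the start of the episode below 0.012 m or (horizontal distance between plate_a and bed below 0.008 m and angle between plate_a's own z axis and vertical below 0.12 rad and angle between the x axis of plate_a and the x axis of bed, either way round below 0.17 rad)) and (distance of plate_b from where it was at the start of the episode below 0.012 m or (horizontal distance between plate_b and bed below 0.008 m and angle between plate_b's own z axis and vertical below 0.12 rad and angle between the x axis of plate_b and the x axis of bed, either way round below 0.17 rad)) and (distance of plate_c from where it was at the start of the episode below 0.012 m or (horizontal distance between plate_c and bed below 0.008 m and angle between plate_c's own z axis and vertical below 0.12 rad and angle between the x axis of plate_c and the x axis of bed, either way round below 0.17 rad)) and (distance of plate_d from where it was at the start of the episode below 0.012 m or (horizontal distance between plate_d and bed below 0.008 m and angle between plate_d's own z axis and vertical below 0.12 rad and angle between the x axis of plate_d and the x axis of bed, either way round below 0.17 rad))); the arm keeps its last pose, push and grip.
It fails at once if another thing on the bench is disturbed (moved more than 30 mm, or washer or nut more than 15 mm) (distance of any of spray, screwdriver, spanner, tape, jar from where it was at the start of the episode above 0.03 m or distance of any of washer, nut from where it was at the start of the episode above 0.015 m).
It also fails if it takes over 72 s, if anything falls off the work surface, if the arm or the gripper's body presses on something with over 40 N, if the wrist force passes 120 N, or if a joint passes its speed limit or range.

ROBOT

A 7-joint arm with a two-finger parallel gripper is mounted at the origin on the work surface. World frame = base frame: x ahead of the robot, y to its left, z up, the work surface at z = 0. Lengths are in m, angles in rad, forces in N, time in s.
With the tool pointing down it reaches from about 0.425 to 1.025 m from the base axis. Payload 9.4 kg.
Tool frame: the origin (TCP) lies between the finger pads; the fingertips stand 19 mm ahead of it and the grasp point (between the pads) is the TCP; z points along the fingers, y is the line along which they close (so a half turn about z gives the same grasp; the last joint's range is limited). The gripper opens to 85 mm and grips with 20 to 120 N. Pads are 22 mm wide; open, the fingers measure 114 mm over their backs; the gripper's body (76 mm by 85 mm) begins 54 mm behind the grasp point. The pads swing forward as they close: fully open they stand 13 mm farther back than shut.
Start: joints at [-1.288, 0.599, -0.003, 1.599, 0.002, 0.943, -0.08], TCP at [0.255, 0.679, 0.22] pointing down, gripper open.
Joint ranges: [-2.57, 2.57], [-0.35, 1.97], [-1.29, 1.29], [0.11, 2.56], [-1.05, 4.19], [0.11, 1.86], [-2.63, 2.63]. Speed limits (rad/s): [2.22, 2.22, 3.01, 3.01, 3.14, 3.14, 3.14].

INTERFACE

Orientations are given as [roll, pitch, yaw] about the fixed x, y, z axes, in that order (R = Rz(yaw) Ry(pitch) Rx(roll)).
In Python, from workcell import arm, viewer, models gives the robot as it stands.
- The arm moves only by the tool step_arm, never from a script. Its arguments are lists of equal length, an entry for each row: "claw": the closure, from -1 (fully open) to 1 (shut); "xyz": the shift along the tool's x, y, z in units of 30 mm (1.0 is 30 mm), a list of three; "angular": the turn, a rotation vector about the tool's x, y, z in units of 5 degrees (1.0 is 5 degrees), a list of three. In form: {"claw": [claw, ...], "xyz": [[dx, dy, dz], ...], "angular": [[ax, ay, az], ...]}. A call has 1 to 12 rows; each row shifts and turns the commanded pose from where the row before left it, along the tool's axes as they then stand; what a row does not reach is not made up. A row lasts 1/12 s, in which the tool goes at most 41.7 mm and 7.16 degrees, less where a joint would pass 70% of its speed; a pose out of reach is approached as far as the arm can. A call is refused whole if a number of a shift passes 1 or a number of a turn 1, either way. A call with a gripper value outside its range is refused whole. The fingers move at their own pace and stop on an object; "squeeze" is the grip in N (left out, the last holds). Time passes only in rows, so rows that do not move let the fingers close. It gives the time, the measured TCP pose, the force, the opening and the grip force at its end, in the units of the state.
- arm.read_state(): the state, without advancing time (a new reading comes with each control period).
- viewer.read_camera(name): name is "scene" or "top" or "wrist"; returns a dict with "frame" (420x560x3 uint8, red, green, blue), "vertical_fov" (degrees; the focal length in pixels is half the picture's height over the tangent of half this angle, whatever the lens; pixels are square), "cx", "cy" (the principal point, pixels), "view" (4x4, takes a point from world to camera coordinates); the wrist camera has in their place "mount" (4x4, takes a point from camera to tool coordinates, whose origin is the TCP and whose axes are the flange's). Camera axes: x right, y up, looking along -z (the intrinsics and any distortion apply to the point x, -y, -z); pixel columns grow to the right and rows downward; lengths in m; the calibration is good to about 2 mm. A picture is of the moment at which its call begins: read the wrist's pose just before it. There is no depth.
- arm.hand_in(): hands the job in; it is judged then, once.
Trained networks look in a picture, given as the dict that the camera call returned (one of the last four; its "shot" number tells which), for a name from the list of things; names that differ only in an ending like _2 or _b are one class to them, and where a whole thing is asked for, a point or a joint stands for the part that bears it (a point fixed in the world has none). Each returns a list of dicts, best first, with "score" (0 to 1); they miss things now and then, are a little off and sometimes report something else, mostly with a low value. They report only what shows in the picture. A call takes as long as a camera call. They do not tell look-alikes from the thing itself.
- models.cut_out(picture, name): "region" (420x560 bool, what is visible of it) and "uv" ([column, row] in pixels, amid what is visible of it).
- models.pinpoint(picture, name): "uv" ([column, row] in pixels: a listed point, or the origin of a listed thing).
The state is a dict: "clock": time; "joint_positions": joint angles; "joint_vel": joint speeds; "joint_torque": joint torques, N m; "ee_pos": TCP position; "eef_rot": TCP orientation; "contact_force": force on the tool from outside, world axes, zero at the start; "torque": the same for the moment, N m; "opening": opening from 0.0 (shut) to 1.0 (fully open); "gripper_force": force on a finger pad.
Only numpy, scipy, OpenCV 4.12 (cv2) and the standard library are available. Lean on these libraries where they do the work, as an engineer would, in place of code of your own. Each camera call takes 0.05 s, during which the arm holds its last target. There are 200 camera calls.

## Working session

There is one attempt and no reset: what is moved stays moved. The work goes in short steps, Python scripts to look and compute and a tool call to move; the robot and the scene stay as the last step left them, time stands still between calls to the robot, and variables do not carry over. Pictures are saved under pics/ and viewed, at most 10 in all, crops included, and the job is handed in when it is done.

Besides the shell and the picture viewer there is one more tool, called after ">>>" as name(argument=value, ...), one argument or row to a line, values as JSON. step_arm: Moves the arm, as the interface text tells. Its arguments: {"type":"object","properties":{"claw":{"type":"array","items":{"type":"number"}},"xyz":{"type":"array","items":{"type":"array","items":{"type":"number"}}},"angular":{"type":"array","items":{"type":"array","items":{"type":"number"}}},"squeeze":{"type":"number"}},"required":["claw","xyz","angular"]}

```bash
mkdir -p pics
cat > h.py <<'E'
import numpy as np, cv2
from workcell import arm, viewer, models
def save(p,n,roi=None,s=1):
    f=p["frame"]
    if roi: f=f[roi[1]:roi[3],roi[0]:roi[2]]
    f=cv2.resize(f,None,fx=s,fy=s,interpolation=cv2.INTER_CUBIC)
    cv2.imwrite(f"pics/{n}.png",cv2.cvtColor(np.ascontiguousarray(f),cv2.COLOR_RGB2BGR))
def K(p):
    f=p["frame"].shape[0]/2/np.tan(np.radians(p["vertical_fov"])/2)
    return f
E
python3 - <<'E'
from h import *
s=arm.read_state(); print({k:np.round(v,3) for k,v in s.items()})
for n in ["scene","top"]:
    p=viewer.read_camera(n); save(p,n+"1",None,1.4)
    print(n,{k:v for k,v in p.items() if k!="frame"})
    for t in ["stand","bed","knob","nose","clamp","tray","plate_a","washer","nut"]:
        r=models.pinpoint(p,t) if t not in("clamp",) else models.cut_out(p,t); print(t,[(np.round(q["uv"],1),round(q["score"],2)) for q in r[:6]])
E
```

```text
{'clock': np.float64(0.0), 'joint_positions': array([-1.288,  0.6  , -0.002,  1.6  ,  0.002,  0.943, -0.08 ]), 'joint_vel': array([-0.   , -0.   ,  0.002,  0.   , -0.001,  0.001, -0.001]), 'joint_torque': array([-3.0000e-03, -7.7644e+01,  1.5640e+00, -2.5804e+01,  1.2000e-02,
        9.0000e-03,  0.0000e+00]), 'ee_pos': array([0.255, 0.678, 0.219]), 'eef_rot': array([-3.14 ,  0.   ,  2.782]), 'contact_force': array([-0.084, -0.074, -0.939]), 'torque': array([ 0.013, -0.018, -0.006]), 'gripper_force': np.float64(0.0), 'opening': np.float64(0.998)}
scene {'vertical_fov': 44.468143045667645, 'cx': 278.32727638567684, 'cy': 212.80088910058498, 'view': array([[ 0.59895515,  0.80074047,  0.00821186, -0.32594414],
       [-0.67739635,  0.50117125,  0.53848079,  0.33764323],
       [ 0.42706781, -0.32808853,  0.84259777, -1.63442109],
       [ 0.        ,  0.        ,  0.        ,  1.        ]]), 'shot': 1}
stand [(array([310.8, 199. ]), 0.69)]
bed [(array([315.3, 184.9]), 0.79), (array([203.4, 286. ]), 0.71), (array([198.1, 269.9]), 0.65)]
knob [(array([214.1, 243.1]), 0.57)]
nose [(array([
[... 666 characters left out ...]
56468773],
       [-0.10807529,  0.01045321,  0.99408775, -1.71662297],
       [ 0.        ,  0.        ,  0.        ,  1.        ]]), 'shot': 2}
stand [(array([224.4, 221.9]), 0.89), (array([333.3, 201.4]), 0.48)]
bed [(array([220.1, 216.9]), 0.65)]
knob [(array([221.6, 177.6]), 0.64), (array([281. , 145.3]), 0.51)]
nose [(array([220.1, 185.6]), 0.51)]
clamp [(array([220.5, 182.3]), 0.64)]
tray [(array([150. , 289.6]), 0.66), (array([324.7, 217.8]), 0.56)]
plate_a [(array([330. , 173.1]), 0.64), (array([329.6, 217.6]), 0.58), (array([316.5, 199.5]), 0.52), (array([335.6, 202.8]), 0.51), (array([312.4, 216.1]), 0.45)]
washer [(array([308.4, 231.9]), 0.52)]
nut [(array([327.1, 228.6]), 0.59)]
```

View pics/scene1.png

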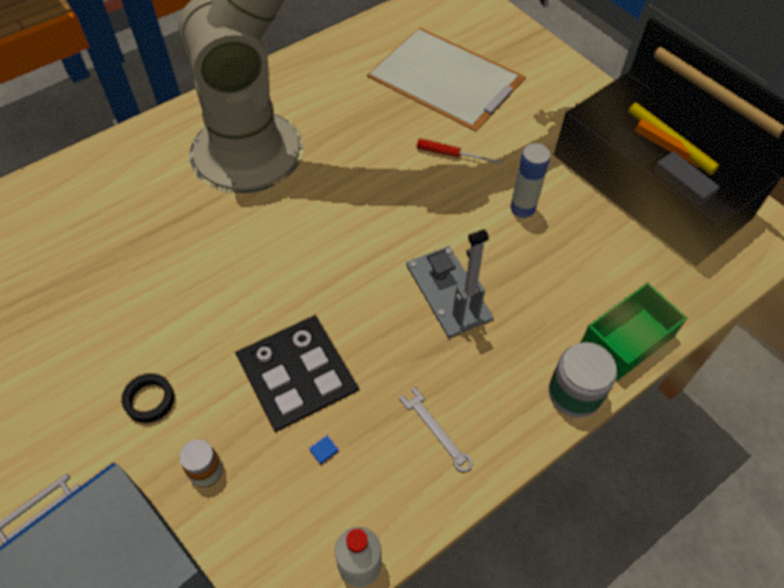

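View pics/top1.png

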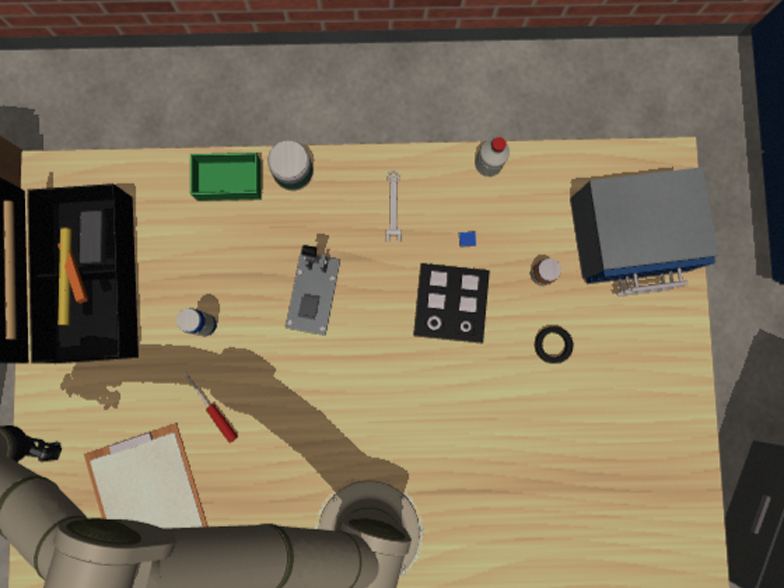

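The scene picture shows the stand at about (320,205) with its bar up, and the tray at (212,265) with four light plates. The washer and nut are in its two near pockets. In the top picture the plates are at (313,199), (335,201), (312,215) and (334,217). What could be mistaken for a plate: the blue block at (333,170), the washer at (310,231) and the nut at (332,233). I choose the four light rectangles in the tray.

```bash
cat >> h.py <<'E'
def ray(p,uv):
    f=K(p); V=p["view"] if "view" in p else np.linalg.inv(p["T"])
    d=np.array([(uv[0]-p["cx"])/f,-(uv[1]-p["cy"])/f,-1.]); R=V[:3,:3]; return -R.T@V[:3,3],R.T@d
def at(p,uv,z):
    o,d=ray(p,uv); return o+d*(z-o[2])/d[2]
def proj(p,X):
    f=K(p); V=p["view"] if "view" in p else np.linalg.inv(p["T"])
    c=np.asarray(X)@V[:3,:3].T+V[:3,3]; return np.c_[p["cx"]-f*c[:,0]/c[:,2],p["cy"]+f*c[:,1]/c[:,2]]
from scipy.spatial.transform import Rotation as Ro
def wrist():
    s=arm.read_state(); p=viewer.read_camera("wrist")
    T=np.eye(4); T[:3,:3]=Ro.from_euler("xyz",s["eef_rot"]).as_matrix(); T[:3,3]=s["ee_pos"]
    p["T"]=T@p["mount"]; return p
def rows(dx,rot):  # world shift -> tool units
    return Ro.from_euler("xyz",rot).as_matrix().T@np.asarray(dx)/.03
E
python3 - <<'E'
from h import *
p=viewer.read_camera("top")
for n,uv,z in [("pl1",(313.5,199),.018),("pl2",(336,202),.018),("pl3",(312,215),.018),("pl4",(334,217),.018),("wash",(310,231),.01),("nut",(332.6,233),.02),("bed",(222,219),.05),("spray",(138,229),.17),("knob",(221,178),.25),("TL",(302,189),.01),("TR",(349,193),.01),("BR",(345,244),.01),("BL",(296.5,239.5),.01),("sNL",(204.5,235),.012),("sNR",(233,238),.012),("sFR",(243,185),.012),("spanner",(281,170),0),("base",(263,375),0)]:
    print(n,np.round(at(p,uv,z),3))
q=viewer.read_camera("scene"); print(np.round(proj(q,[at(p,(313.5,199),.018),at(p,(222,219),.05)]),1))
w=viewer.read_camera("wrist"); print({k:np.round(v,3) for k,v in w.items() if k!="frame"})
E
```

```text
pl1 [ 0.597 -0.186  0.018]
pl2 [ 0.585 -0.263  0.018]
pl3 [ 0.543 -0.179  0.018]
pl4 [ 0.534 -0.254  0.018]
wash [ 0.489 -0.171  0.01 ]
nut [ 0.479 -0.247  0.02 ]
bed [0.533 0.124 0.05 ]
spray [0.497 0.374 0.17 ]
knob [0.637 0.109 0.25 ]
TL [ 0.634 -0.148  0.01 ]
TR [ 0.616 -0.31   0.01 ]
BR [ 0.442 -0.289  0.01 ]
BL [ 0.461 -0.125  0.01 ]
sNL [0.483 0.188 0.012]
sNR [0.471 0.091 0.012]
sFR [0.652 0.054 0.012]
spanner [ 0.704 -0.078  0.   ]
base [ 0.014 -0.001  0.   ]
[[232.2 272.2]
 [312.4 188.7]]
{'vertical_fov': np.float64(58.136), 'cx': np.float64(278.245), 'cy': np.float64(212.134), 'mount': array([[ 0.001,  0.954,  0.298,  0.076],
       [ 1.   , -0.001,  0.001,  0.   ],
       [ 0.001,  0.298, -0.954, -0.154],
       [ 0.   ,  0.   ,  0.   ,  1.   ]]), 'shot': np.int64(5)}
```

>>> step_arm(
  claw=[-1, -1, -1, -1, -1, -1, -1, -1, -1, -1, -1, -1],
  xyz=[
    [-0.4, -0.4, -0.9],
    [-0.78, -0.78, -0.9],
    [-0.78, -0.78, -0.9],
    [-0.78, -0.78, 0],
    [-0.78, -0.78, 0],
    [-0.78, -0.78, 0],
    [-0.78, -0.78, 0],
    [-0.78, -0.78, 0],
    [-0.78, -0.78, 0],
    [-0.78, -0.78, 0],
    [-0.78, -0.78, 0],
    [-0.78, -0.78, 0],
  ],
  angular=[
    [0, 0, 0],
    [0, 0, 0],
    [0, 0, 0],
    [0, 0, 0],
    [0, 0, 0],
    [0, 0, 0],
    [0, 0, 0],
    [0, 0, 0],
    [0, 0, 0],
    [0, 0, 0],
    [0, 0, 0],
    [0, 0, 0],
  ],
)

```text
clock: 2.15
ee_pos: [0.4123, 0.3315, 0.3]
eef_rot: [3.141, 0.0, 2.782]
contact_force: [1.6, -1.2, -0.1]
opening: 0.998
gripper_force: 0.0
```

>>> step_arm(
  claw=[-1, -1, -1, -1, -1, -1, -1, -1, -1, -1],
  xyz=[
    [-0.78, -0.78, 0],
    [-0.78, -0.78, 0],
    [-0.78, -0.78, 0],
    [-0.78, -0.78, 0],
    [-0.78, -0.78, 0],
    [-0.78, -0.78, 0],
    [-0.4, -0.4, 0],
    [0, 0, 0],
    [0, 0, 0],
    [0, 0, 0],
  ],
  angular=[
    [0, 0, 0],
    [0, 0, 0],
    [0, 0, 0],
    [0, 0, 0],
    [0, 0, 0],
    [0, 0, 0],
    [0, 0, -0.9],
    [0, 0, -0.9],
    [0, 0, 0],
    [0, 0, 0],
  ],
)

```text
clock: 2.98
ee_pos: [0.5008, 0.1369, 0.2999]
eef_rot: [3.141, 0.0, 2.936]
contact_force: [-0.6, 0.3, -0.1]
opening: 0.998
gripper_force: 0.0
```

Run:
```python
from h import *
s=arm.read_state(); print(s["clock"],np.round(s["ee_pos"],4),np.round(s["eef_rot"],3),np.round(s["joint_positions"],2))
p=wrist(); save(p,"w1",None,1.4); np.save("w1.npy",p,allow_pickle=True)
for t in ["stand","bed","knob","nose"]:
    print(t,[(np.round(q["uv"],1),round(q["score"],2)) for q in models.pinpoint(p,t)[:3]])
```

```text
2.9833 [0.5008 0.1369 0.2999] [3.141 0.    2.936] [-0.46  0.26  0.11  1.97 -0.04  0.91  1.03]
stand [(array([280.1, 184.7]), 0.94)]
bed [(array([280.4, 195.7]), 0.97), (array([ 47.1, 246.2]), 0.29)]
knob []
nose [(array([280.9, 358.8]), 0.9)]
```

View pics/w1.png

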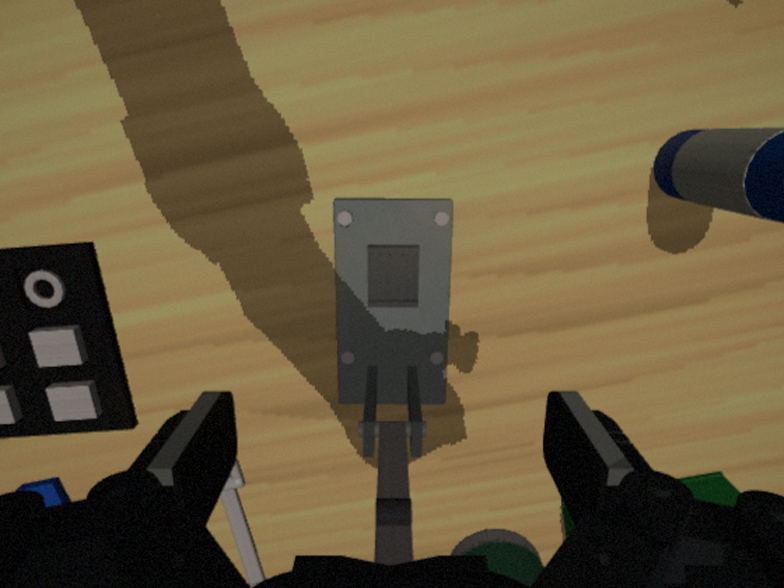

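The wrist picture shows the stand square to the tool, with its bed at about (281,196), base plate corners near (238,141), (323,141), (242,289) and (318,289), and the bar standing open at (280,350). The tray's washer and two plates show at the left.

Run:
```python
from h import *
from scipy.optimize import least_squares
p=np.load("w1.npy",allow_pickle=True).item()
g=cv2.cvtColor(p["frame"],cv2.COLOR_RGB2GRAY)
def ref(c): return cv2.cornerSubPix(g,np.float32(c).reshape(-1,1,2),(4,4),(-1,-1),(3,50,.01)).reshape(-1,2)
cs=ref(np.array([(333,198),(452,198),(339,404),(445,404)])/1.4); print(cs)
cb=ref(np.array([(368,245),(419,245),(368,305),(419,305)])/1.4); print(cb)
# tool y -> image; left = -y world => stand -y left
S=np.array([(-.055,-.05),(-.055,.05),(.135,-.05),(.135,.05)])
B=np.array([(-.024,-.02),(-.024,.02),(.024,-.02),(.024,.02)])
def W(P,z,q): c,s=np.cos(q[2]),np.sin(q[2]); return np.c_[q[0]+c*P[:,0]-s*P[:,1],q[1]+s*P[:,0]+c*P[:,1],np.full(len(P),z)]
r=least_squares(lambda q:(proj(p,W(S,.012,q))-cs).ravel(),[.53,.12,-.2]); print("stand",r.x,np.round(r.fun,1))
r2=least_squares(lambda q:(proj(p,W(B,q[3]+.003,q))-cb).ravel(),[.53,.12,-.2,.05]); print("bed",r2.x,np.round(r2.fun,1))
r3=least_squares(lambda q:np.r_[(proj(p,W(B,q[3]+.003,q))-cb).ravel(),(proj(p,W(S,.012,q))-cs).ravel()],[.53,.12,-.2,.05]); print("joint",r3.x,np.round(r3.fun,1))
print(at(p,(280.4,195.7),.048))
```

```text
[[238.45757 141.09242]
 [322.32358 141.46336]
 [242.14285 288.57144]
 [317.40396 288.18668]]
[[261.8484  174.41222]
 [299.17105 174.46078]
 [261.27127 219.38928]
 [298.05817 218.61604]]
stand [ 0.5323076   0.13229883 -0.20621424] [-1.2  0.3  1.2  0.1 -0.5 -0.5  0.6  0.1]
bed [ 0.52886568  0.13268336 -0.21068802  0.06520409] [-0.8  0.2  0.4  0.4  0.1 -0.9  0.4  0.2]
joint [ 0.53194348  0.13221742 -0.2062776   0.05442986] [-0.3  1.1 -0.2  1.2  0.8 -1.2  0.1 -0.3 -1.4  0.   1.1 -0.2 -0.7 -0.7
  0.5 -0.2]
[0.53269288 0.1323242  0.048     ]
```

>>> step_arm(
  claw=[-1, -1, -1, -1, -1, -1, -1, -1, -1, -1, -1, -1],
  xyz=[
    [-0.3, -1, 0],
    [-0.3, -1, 0],
    [-0.3, -1, 0],
    [-0.3, -1, 0],
    [-0.3, -1, 0.4],
    [-0.3, -1, 0.5],
    [-0.3, -1, 0.5],
    [-0.3, -1, 0.5],
    [-0.3, -1, 0.5],
    [-0.3, -1, 0.5],
    [-0.1, -0.1, 0.4],
    [0, 0, 0],
  ],
  angular=[
    [0, 0, 0],
    [0, 0, 0],
    [0, 0, 0],
    [0, 0, 0],
    [0, 0, 0],
    [0, 0, 0],
    [0, 0, 0],
    [0, 0, 0],
    [0, 0, 0],
    [0, 0, 0],
    [0, 0, -0.9],
    [0, 0, 0],
  ],
)

```text
clock: 4.23
ee_pos: [0.5301, -0.1804, 0.1986]
eef_rot: [-3.141, -0.003, 3.017]
contact_force: [-0.1, 0.7, -0.5]
opening: 1.003
gripper_force: 0.0
```

Run:
```python
from h import *
s=arm.read_state(); print(s["clock"],np.round(s["ee_pos"],4),np.round(s["eef_rot"],3))
p=wrist(); save(p,"w2",None,1.4); np.save("w2.npy",p,allow_pickle=True)
for t in ["tray","plate_a","washer","nut"]:
    print(t,[(np.round(q["uv"],1),round(q["score"],2),np.round(at(p,q["uv"],.006),4)) for q in models.pinpoint(p,t)[:5]])
for q in models.cut_out(p,"plate_a")[:5]:
    m=q["region"].astype(np.uint8); c=max(cv2.findContours(m,0,2)[0],key=cv2.contourArea); print(round(q["score"],2),[np.round(x,1) for x in cv2.minAreaRect(c)])
```

```text
4.2333 [ 0.5301 -0.1804  0.1986] [-3.141e+00 -3.000e-03  3.017e+00]
tray [(array([245.8, 192.4]), 0.92, array([ 0.5387, -0.213 ,  0.006 ]))]
plate_a [(array([227.2, 340. ]), 0.91, array([ 0.6979, -0.257 ,  0.006 ])), (array([283.3, 195.1]), 0.83, array([ 0.5457, -0.178 ,  0.006 ])), (array([201.5, 190.3]), 0.74, array([ 0.5316, -0.2542,  0.006 ])), (array([284.6, 247.9]), 0.7, array([ 0.5994, -0.1832,  0.006 ])), (array([202.9, 245.7]), 0.7, array([ 0.5873, -0.2631,  0.006 ]))]
washer [(array([285.4, 139.7]), 0.67, array([ 0.4943, -0.17  ,  0.006 ]))]
nut [(array([284.8, 194.2]), 0.2, array([ 0.545 , -0.1765,  0.006 ]))]
0.96 [array([204.5, 250.5]), array([37., 43.]), np.float64(90.0)]
0.9 [array([201. , 196.5]), array([37., 46.]), np.float64(90.0)]
0.8 [array([284.5, 252. ]), array([38., 43.]), np.float64(90.0)]
0.72 [array([285. , 197.5]), array([39., 44.]), np.float64(90.0)]
0.66 [array([224.6, 341.6]), array([34.2, 39.8]), np.float64(80.5)]
```

View pics/w2.png

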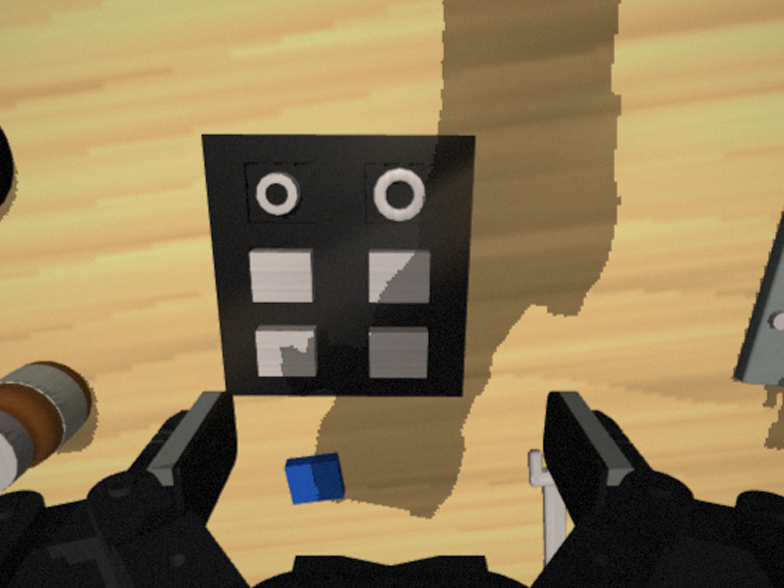

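The picture shows the four steel plates in the tray at about (285,197), (285,252), (201,197) and (204,251). The washer is at (285,139) and the nut at (198,138). The blue block is outside the tray at (225,342). I'll take the plate at (285,197) first.

```bash
cat >> h.py <<'E'
def W(P,z,q): c,s=np.cos(q[2]),np.sin(q[2]); P=np.asarray(P); return np.c_[q[0]+c*P[:,0]-s*P[:,1],q[1]+s*P[:,0]+c*P[:,1],np.full(len(P),z)]
E
python3 - <<'E'
from h import *
from scipy.optimize import least_squares
p=np.load("w2.npy",allow_pickle=True).item()
g=cv2.cvtColor(p["frame"],cv2.COLOR_RGB2GRAY)
def ref(c,w=3): return cv2.cornerSubPix(g,np.float32(c).reshape(-1,1,2),(w,w),(-1,-1),(3,50,.01)).reshape(-1,2)
# pixel left = world -y ; rows down = +x
T=np.array([(-.09,-.085),(-.09,.085),(.09,-.085),(.09,.085)])
ct=ref(np.array([(203,135),(475,136),(227,394),(463,396)])/1.4)
r=least_squares(lambda q:(proj(p,W(T,.010,q))-ct).ravel(),[.54,-.21,-.125]); print("tray",np.round(r.x,4),np.round(r.fun,1))
for n,xy in dict(p3=(0,38),p1=(54,38)).items(): print(n,np.round(W([np.array(xy)/1e3],.006,r.x),4))
C=np.array([(-.017,-.02),(-.017,.02),(.017,-.02),(.017,.02)])
for n,c in dict(p3=[(369,250),(429,250),(369,302),(429,302)],p1=[(369,328),(427,328),(370,377),(427,377)]).items():
    cc=ref(np.array(c)/1.4)
    q=least_squares(lambda q:np.r_[(proj(p,W(C,.018,q))[2:]-cc[2:]).ravel(),(proj(p,W(C,.018,q))[:2]-cc[:2]).ravel()],[.55,-.18,-.125]); print(n,np.round(q.x,4),np.round(q.fun,1))
E
```

```text
tray [ 0.5404 -0.2152 -0.1328] [ 0.1 -1.4  0.4 -0.4 -0.1  2.5 -0.4 -0. ]
p3 [[ 0.5455 -0.1775  0.006 ]]
p1 [[ 0.599  -0.1847  0.006 ]]
p3 [ 0.5454 -0.1769 -0.1268] [-0.2  0.1  0.3  0.1 -0.4 -0.2  0.3  0. ]
p1 [ 0.5984 -0.1839 -0.117 ] [-0.2 -1.1  0.2 -1.5 -0.8  1.   0.8  1.5]
```

>>> step_arm(
  claw=[-0.3, -0.3, -0.3, -0.3, -0.3, -0.3, -0.3, -0.3, -0.3, -0.3],
  xyz=[
    [-0.5, 0.17, 0],
    [0, 0, 0.9],
    [0, 0, 0.9],
    [0, 0, 0.9],
    [0, 0, 0.9],
    [0, 0, 0.8],
    [0, 0, 0.7],
    [0, 0, 0],
    [0, 0, 0],
    [0, 0, 0],
  ],
  angular=[
    [0, 0, 0],
    [0, 0, 0],
    [0, 0, 0],
    [0, 0, 0],
    [0, 0, 0],
    [0, 0, 0],
    [0, 0, 0],
    [0, 0, 0],
    [0, 0, 0],
    [0, 0, 0],
  ],
)

```text
clock: 5.37
ee_pos: [0.5473, -0.1754, 0.0491]
eef_rot: [-3.141, 0.002, 3.018]
contact_force: [-0.7, 0.8, 0.4]
opening: 0.647
gripper_force: 0.0
```

Run:
```python
from h import *
s=arm.read_state(); print(s["clock"],np.round(s["ee_pos"],4),np.round(s["eef_rot"],3),s["contact_force"],s["opening"])
p=wrist(); save(p,"w3",(130,130,430,420),2)
```

```text
5.3667 [ 0.5473 -0.1754  0.0491] [-3.141e+00  2.000e-03  3.018e+00] [-0.66804852  0.81495223  0.42915149] 0.6473799140154237
```

View pics/w3.png

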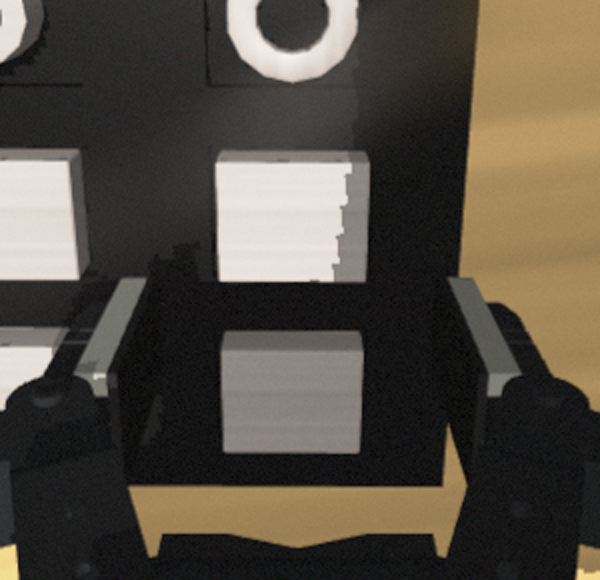

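The close crop shows the chosen plain steel plate (full-frame pixel about (276,240)) lying between the open fingers in its pocket. Its neighbours are clear of the fingers.

Run:
```python
from h import *
from scipy.optimize import least_squares
s=arm.read_state(); p=wrist(); g=cv2.cvtColor(p["frame"],cv2.COLOR_RGB2GRAY)
c=np.array([(217,162),(367,162),(219,281),(366,281)])/2+130
C=np.array([(-.017,-.02),(-.017,.02),(.017,-.02),(.017,.02)])
q=least_squares(lambda q:(proj(p,W(C,.018,q))-c).ravel(),[.55,-.18,-.125]); print(np.round(q.x,4),np.round(q.fun,1))
q=least_squares(lambda q:(proj(p,W(C,q[3],q))-c).ravel(),[.55,-.18,-.125,.018]); print(np.round(q.x,4),np.round(q.fun,1))
R=Ro.from_euler("xyz",s["eef_rot"]).as_matrix()
print(s["ee_pos"],proj(p,[s["ee_pos"]+R@np.array([0,.0275*k,d]) for k in(-1,1) for d in (0,.012,.019)])*2-260)
```

```text
[ 0.5461 -0.1767 -0.1214] [-1.3 -0.2  1.4 -0.2 -0.2  0.3  0.2  0.2]
[ 0.5473 -0.1768 -0.1214  0.015 ] [-0.7  0.3  0.8  0.2  0.4 -0.2 -0.4 -0.3]
[ 0.5475008  -0.17551315  0.04942277] [[174.87563242 280.39307134]
 [182.63252293 258.16589003]
 [186.72102985 246.45037279]
 [419.46117263 280.81392986]
 [411.77015869 258.5525179 ]
 [407.71651756 246.81937373]]
```

>>> step_arm(
  claw=[-0.3, -0.3, -0.3, -0.3, -0.3],
  xyz=[
    [0.03, -0.04, 0.2],
    [0, 0, 0.2],
    [0, 0, 0.2],
    [0, 0, 0],
    [0, 0, 0],
  ],
  angular=[
    [0, 0, 0],
    [0, 0, 0],
    [0, 0, 0],
    [0, 0, 0],
    [0, 0, 0],
  ],
)

```text
clock: 5.88
ee_pos: [0.5451, -0.1766, 0.0292]
eef_rot: [3.141, -0.001, 3.017]
contact_force: [-0.3, -0.2, 0.4]
opening: 0.648
gripper_force: 0.0
```

>>> step_arm(
  claw=[-0.3, -0.3, -0.3, -0.3, -0.3],
  xyz=[
    [0, 0, 0.08],
    [0, 0, 0.08],
    [0, 0, 0],
    [0, 0, 0],
    [0, 0, 0],
  ],
  angular=[
    [0, 0, 0],
    [0, 0, 0],
    [0, 0, 0],
    [0, 0, 0],
    [0, 0, 0],
  ],
)

```text
clock: 6.3
ee_pos: [0.5455, -0.1766, 0.025]
eef_rot: [3.142, 0.0, 3.017]
contact_force: [0.3, -0.2, -0.0]
opening: 0.648
gripper_force: 0.0
```

>>> step_arm(
  claw=[0.2, 0.2, 0.2, 0.2, 0.2, 0.2],
  xyz=[
    [0, 0, 0],
    [0, 0, 0],
    [0, 0, 0],
    [0, 0, 0],
    [0, 0, 0],
    [0, 0, 0],
  ],
  angular=[
    [0, 0, 0],
    [0, 0, 0],
    [0, 0, 0],
    [0, 0, 0],
    [0, 0, 0],
    [0, 0, 0],
  ],
  squeeze=40,
)

```text
clock: 6.8
ee_pos: [0.5455, -0.1767, 0.025]
eef_rot: [-3.142, 0.0, 3.017]
contact_force: [-0.4, 0.3, 0.7]
opening: 0.401
gripper_force: 0.0
```

Run:
```python
from h import *
s=arm.read_state(); print(s["clock"],np.round(s["ee_pos"],4),s["contact_force"],s["opening"],s["gripper_force"])
p=wrist(); save(p,"w4",(130,130,430,420),2)
```

```text
6.8 [ 0.5455 -0.1767  0.025 ] [-0.39861291  0.27993149  0.70794398] 0.4007038445822058 0.0
```

View pics/w4.png

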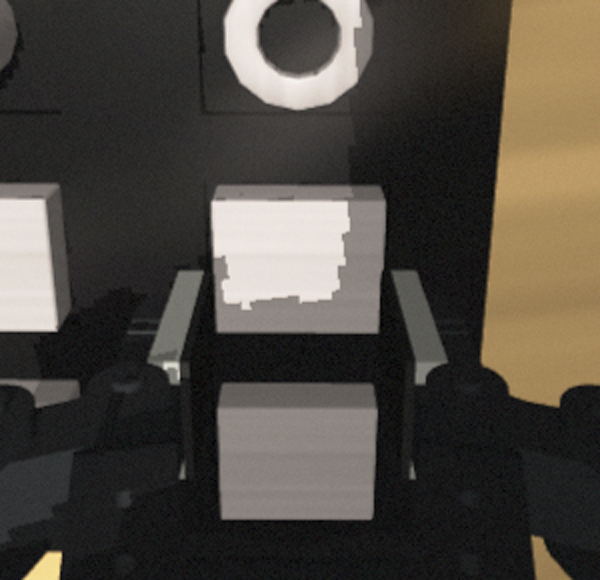

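The fingers straddle the plate (crop (212..385, 185..332)) and are still a few mm clear on each side, so I'll close further.

>>> step_arm(
  claw=[0.7, 0.7, 0.7, 0.7, 0.7, 0.7],
  xyz=[
    [0, 0, 0],
    [0, 0, 0],
    [0, 0, 0],
    [0, 0, 0],
    [0, 0, 0],
    [0, 0, 0],
  ],
  angular=[
    [0, 0, 0],
    [0, 0, 0],
    [0, 0, 0],
    [0, 0, 0],
    [0, 0, 0],
    [0, 0, 0],
  ],
  squeeze=40,
)

```text
clock: 7.35
ee_pos: [0.5455, -0.1766, 0.025]
eef_rot: [-3.142, 0.0, 3.017]
contact_force: [1.0, 0.5, 0.4]
opening: 0.147
gripper_force: 0.0
```

Run:
```python
from h import *
s=arm.read_state(); p=wrist(); print(s["opening"])
f=K(p); M=p["mount"]
def sol(uv,x):
    d=M[:3,:3]@np.array([(uv[0]-p["cx"])/f,-(uv[1]-p["cy"])/f,-1]); o=M[:3,3]; return o+d*(x-o[0])/d[0]
for n,c in dict(open43=(203,270),o43r=(393,270),o55=(147,280),o55r=(450,280)).items():
    print(n,[np.round(sol(np.array(c)/2+130,x)*1e3,1) for x in (.011,0,-.011)])
g=cv2.cvtColor(p["frame"],cv2.COLOR_RGB2BGR)[130:420,130:430]; save(p,"w5",(130,130,430,420),2)
```

```text
0.14698419689951928
open43 [array([ 11. , -18.6, -17.8]), array([  0. , -21.8,   5.4]), array([-11. , -25. ,  28.7])]
o43r [array([ 11. ,  19. , -17.7]), array([ 0. , 22.2,  5.6]), array([-11. ,  25.5,  28.9])]
o55 [array([ 11. , -28.9, -22.3]), array([  0. , -33.8,   0.2]), array([-11. , -38.7,  22.7])]
o55r [array([ 11. ,  29.4, -22.1]), array([ 0. , 34.4,  0.4]), array([-11. ,  39.5,  23. ])]
```

View pics/w5.png

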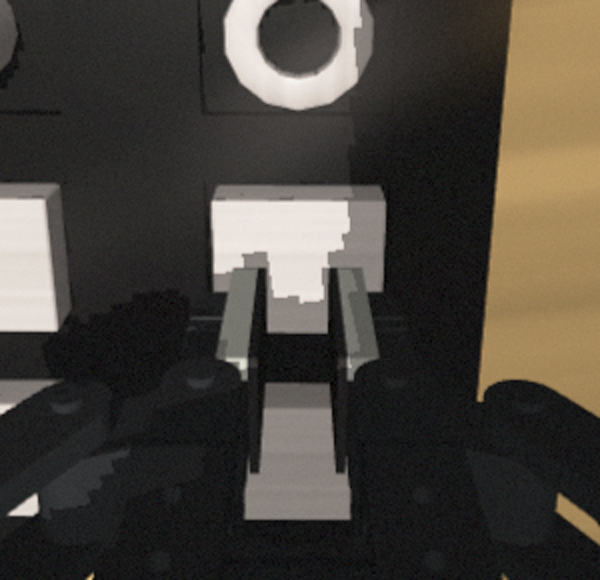

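Run:
```python
from h import *
s=arm.read_state(); p=wrist(); p["view"]=np.linalg.inv(p["mount"])
for x in(.011,0,-.011):
    for d in (.019,.006,-.006,-.02,-.04,-.054): print(x,d,np.round(proj(p,[[x,.00625,d]])[0]*2-260))
print(p["mount"].round(4));
```

```text
0.011 0.019 [323. 205.]
0.011 0.006 [325. 225.]
0.011 -0.006 [327. 246.]
0.011 -0.02 [329. 275.]
0.011 -0.04 [334. 327.]
0.011 -0.054 [338. 373.]
0 0.019 [322. 247.]
0 0.006 [324. 269.]
0 -0.006 [326. 293.]
0 -0.02 [328. 325.]
0 -0.04 [333. 383.]
0 -0.054 [337. 434.]
-0.011 0.019 [322. 287.]
-0.011 0.006 [323. 312.]
-0.011 -0.006 [325. 338.]
-0.011 -0.02 [328. 373.]
-0.011 -0.04 [332. 436.]
-0.011 -0.054 [336. 492.]
[[ 0.0011  0.9546  0.298   0.0756]
 [ 1.     -0.0015  0.0011  0.    ]
 [ 0.0015  0.298  -0.9546 -0.1544]
 [ 0.      0.      0.      1.    ]]
```

The fingers closed over the plate without touching it, so the real fingertips stand shorter than the sheet says. I'll reopen and feel downward for the tray face.

>>> step_arm(
  claw=[-0.2, -0.2, -0.2, -0.2, -0.2, -0.2, -0.2],
  xyz=[
    [0, 0, 0],
    [0, 0, 0],
    [0, 0, 0],
    [0, 0, 0],
    [0, 0, 0.13],
    [0, 0, 0.13],
    [0, 0, 0],
  ],
  angular=[
    [0, 0, 0],
    [0, 0, 0],
    [0, 0, 0],
    [0, 0, 0],
    [0, 0, 0],
    [0, 0, 0],
    [0, 0, 0],
  ],
)

```text
clock: 8.03
ee_pos: [0.5451, -0.1765, 0.0163]
eef_rot: [3.141, -0.001, 3.018]
contact_force: [0.1, -0.4, 0.6]
opening: 0.599
gripper_force: 0.0
```

>>> step_arm(
  claw=[-0.2, -0.2, -0.2],
  xyz=[
    [0, 0, 0.1],
    [0, 0, 0],
    [0, 0, 0],
  ],
  angular=[
    [0, 0, 0],
    [0, 0, 0],
    [0, 0, 0],
  ],
)

```text
clock: 8.28
ee_pos: [0.5453, -0.1766, 0.0139]
eef_rot: [3.142, -0.0, 3.017]
contact_force: [0.4, 0.4, 0.2]
opening: 0.601
gripper_force: 0.0
```

>>> step_arm(
  claw=[-0.2, -0.2, -0.2],
  xyz=[
    [0, 0, 0.1],
    [0, 0, 0],
    [0, 0, 0],
  ],
  angular=[
    [0, 0, 0],
    [0, 0, 0],
    [0, 0, 0],
  ],
)

```text
clock: 8.53
ee_pos: [0.5454, -0.1767, 0.0111]
eef_rot: [3.142, -0.0, 3.017]
contact_force: [0.9, -0.4, 0.8]
opening: 0.601
gripper_force: 0.0
```

>>> step_arm(
  claw=[-0.2, -0.2, -0.2, -0.2],
  xyz=[
    [0, 0, 0.1],
    [0, 0, 0.1],
    [0, 0, 0],
    [0, 0, 0],
  ],
  angular=[
    [0, 0, 0],
    [0, 0, 0],
    [0, 0, 0],
    [0, 0, 0],
  ],
)

```text
clock: 8.87
ee_pos: [0.5453, -0.1766, 0.0049]
eef_rot: [3.142, -0.0, 3.017]
contact_force: [0.1, 0.5, -0.7]
opening: 0.599
gripper_force: 0.0
```

>>> step_arm(
  claw=[-0.2, -0.2, -0.2],
  xyz=[
    [0, 0, 0.1],
    [0, 0, 0],
    [0, 0, 0],
  ],
  angular=[
    [0, 0, 0],
    [0, 0, 0],
    [0, 0, 0],
  ],
)

```text
clock: 9.12
ee_pos: [0.5454, -0.1766, 0.002]
eef_rot: [3.142, -0.0, 3.017]
contact_force: [-0.9, -0.1, -0.4]
opening: 0.599
gripper_force: 0.0
```

>>> step_arm(
  claw=[-0.2, -0.2, -0.2],
  xyz=[
    [0, 0, 0.1],
    [0, 0, 0],
    [0, 0, 0],
  ],
  angular=[
    [0, 0, 0],
    [0, 0, 0],
    [0, 0, 0],
  ],
)

```text
clock: 9.37
ee_pos: [0.5454, -0.1766, -0.001]
eef_rot: [3.142, -0.0, 3.017]
contact_force: [0.7, -0.5, 0.5]
opening: 0.598
gripper_force: 0.0
```

>>> step_arm(
  claw=[-0.2, -0.2, -0.2],
  xyz=[
    [0, 0, 0.1],
    [0, 0, 0.05],
    [0, 0, 0],
  ],
  angular=[
    [0, 0, 0],
    [0, 0, 0],
    [0, 0, 0],
  ],
)

```text
clock: 9.62
ee_pos: [0.5457, -0.1767, -0.0044]
eef_rot: [3.142, 0.001, 3.017]
contact_force: [-2.2, 0.6, 15.2]
opening: 0.602
gripper_force: 7.3
```

>>> step_arm(
  claw=[-0.2, -0.2, -0.2],
  xyz=[
    [0, 0, 0.07],
    [0, 0, 0],
    [0, 0, 0],
  ],
  angular=[
    [0, 0, 0],
    [0, 0, 0],
    [0, 0, 0],
  ],
)

```text
clock: 9.87
ee_pos: [0.5457, -0.1768, -0.0045]
eef_rot: [3.141, 0.002, 3.017]
contact_force: [-7.9, 4.4, 39.8]
opening: 0.6
gripper_force: 20.1
```

>>> step_arm(
  claw=[-0.2, -0.2, -0.2],
  xyz=[
    [0, 0, 0.07],
    [0, 0, 0],
    [0, 0, 0],
  ],
  angular=[
    [0, 0, 0],
    [0, 0, 0],
    [0, 0, 0],
  ],
)

```text
clock: 10.12
ee_pos: [0.5457, -0.1768, -0.0047]
eef_rot: [3.141, 0.003, 3.017]
contact_force: [-12.5, 4.6, 65.4]
opening: 0.606
gripper_force: 33.1
```

>>> step_arm(
  claw=[-0.2, -0.2, -0.2, 0.5, 0.5, 0.5, 0.5, 0.5, 0.5],
  xyz=[
    [0, 0, -0.16],
    [0, 0, -0.14],
    [0, 0, 0],
    [0, 0, 0],
    [0, 0, 0],
    [0, 0, 0],
    [0, 0, 0],
    [0, 0, 0],
    [0, 0, 0],
  ],
  angular=[
    [0, 0, 0],
    [0, 0, 0],
    [0, 0, 0],
    [0, 0, 0],
    [0, 0, 0],
    [0, 0, 0],
    [0, 0, 0],
    [0, 0, 0],
    [0, 0, 0],
  ],
  squeeze=40,
)

```text
clock: 10.87
ee_pos: [0.5455, -0.1767, -0.0005]
eef_rot: [3.142, -0.0, 3.017]
contact_force: [-1.7, 0.1, 10.8]
opening: 0.452
gripper_force: 39.1
```

>>> step_arm(
  claw=[0.5, 0.5, 0.5, 0.5, 0.5, 0.5, 0.5, 0.5],
  xyz=[
    [0, 0, -0.1],
    [0, 0, -0.3],
    [0, 0, -0.5],
    [0, 0, -0.8],
    [0, 0, -0.9],
    [0, 0, -0.9],
    [0, 0, -0.5],
    [0, 0, 0],
  ],
  angular=[
    [0, 0, 0],
    [0, 0, 0],
    [0, 0, 0],
    [0, 0, 0],
    [0, 0, 0],
    [0, 0, 0],
    [0, 0, 0],
    [0, 0, 0],
  ],
)

```text
clock: 11.53
ee_pos: [0.5469, -0.1772, 0.1228]
eef_rot: [-3.141, 0.005, 3.017]
contact_force: [0.1, 0.0, -1.7]
opening: 0.448
gripper_force: 40.7
```

Run:
```python
from h import *
s=arm.read_state(); print(s["clock"],np.round(s["ee_pos"],4),np.round(s["eef_rot"],3),s["contact_force"],s["opening"],s["gripper_force"])
p=wrist(); save(p,"w6",None,1.4); np.save("w6.npy",p,allow_pickle=True)
```

```text
11.5333 [ 0.5469 -0.1772  0.1228] [-3.141  0.005  3.017] [ 0.0844026   0.01972217 -1.72501257] 0.4484738008621772 40.651270151138306
```

View pics/w6.png

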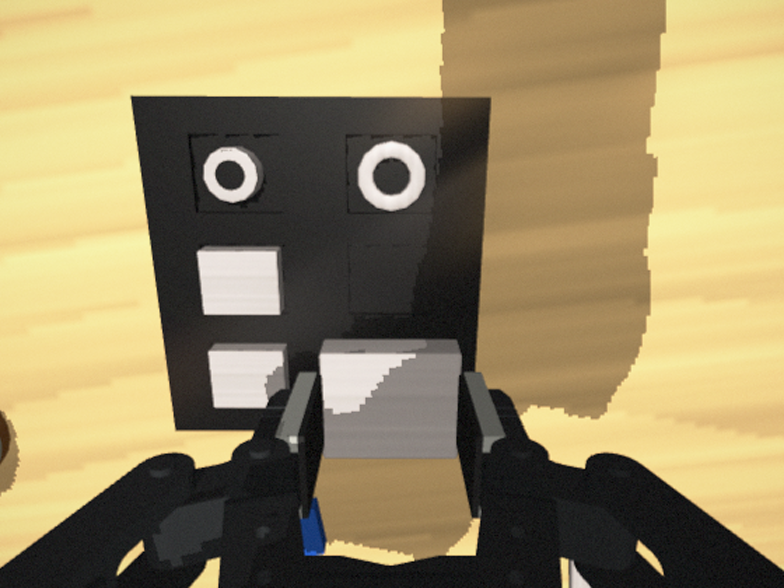

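The plate is held square between the pads (top face about (229..328, 252..327)) and its pocket at (270,199) is empty. The other plates are undisturbed.

Run:
```python
from h import *
from scipy.optimize import least_squares
p=np.load("w6.npy",allow_pickle=True).item(); p["view"]=np.linalg.inv(p["mount"])
g=cv2.cvtColor(p["frame"],cv2.COLOR_RGB2GRAY)
c=np.array([(320,353),(460,353),(323,457),(458,457)])/1.4
# tool: image left = tool -y ; image up = +x
C=np.array([(.017,-.02),(.017,.02),(-.017,-.02),(-.017,.02)])
q=least_squares(lambda q:(proj(p,W(C,q[3],q))-c).ravel(),[0,0,0,-.0185]); print(np.round(q.x,4),np.round(q.fun,1))
q=least_squares(lambda q:(proj(p,W(C,-.0185,q))-c).ravel(),[0,0,0]); print(np.round(q.x,4),np.round(q.fun,1))
```

```text
[-0.0009  0.0001 -0.0038 -0.0166] [-0.5  0.   0.7 -0.1  0.7  0.1 -0.9 -0. ]
[ 0.0001  0.0001 -0.0038] [-1.3 -0.4  1.4 -0.6  0.1  0.7 -0.3  0.6]
```

>>> step_arm(
  claw=[0.5, 0.5, 0.5, 0.5, 0.5, 0.5, 0.5, 0.5, 0.5, 0.5, 0.5, 0.5],
  xyz=[
    [0.1, 0.4, 0],
    [0.2, 0.7, 0],
    [0.2, 0.8, 0],
    [0.2, 0.8, 0],
    [0.2, 0.8, 0],
    [0.2, 0.8, 0],
    [0.2, 0.8, 0],
    [0.3, 0.8, 0],
    [0.3, 0.8, 0],
    [0.1, 0.5, 0],
    [0, 0, 0],
    [0, 0, 0],
  ],
  angular=[
    [0, 0, 0],
    [0, 0, 0],
    [0, 0, 0.3],
    [0, 0, 0.3],
    [0, 0, 0.33],
    [0, 0, 0],
    [0, 0, 0],
    [0, 0, 0],
    [0, 0, 0],
    [0, 0, 0],
    [0, 0, 0],
    [0, 0, 0],
  ],
)

```text
clock: 12.58
ee_pos: [0.5228, 0.0479, 0.1182]
eef_rot: [-3.141, -0.002, 2.939]
contact_force: [1.0, 0.0, -0.3]
opening: 0.453
gripper_force: 40.6
```

Run:
```python
from h import *
s=arm.read_state(); print(s["clock"],np.round(s["ee_pos"],4),np.round(s["eef_rot"],3),s["contact_force"],s["opening"],s["gripper_force"])
p=wrist(); save(p,"w7",(280,0,560,420),1.4); np.save("w7.npy",p,allow_pickle=True)
print([(np.round(q["uv"],1),round(q["score"],2)) for q in models.pinpoint(p,"bed")[:2]])
print("pred",proj(p,W([(-.024,-.02),(-.024,.02),(.024,-.02),(.024,.02)],.057,[.532,.1322,-.206])))
```

```text
12.5833 [0.5228 0.0479 0.1182] [-3.141e+00 -2.000e-03  2.939e+00] [ 1.0028683   0.04589095 -0.3242763 ] 0.45264093550113665 40.62652230262756
[(array([417.2, 212.4]), 0.6)]
pred [[390.07390616 173.47618302]
 [459.16162414 173.82204818]
 [382.90024791 250.1688358 ]
 [447.77599028 250.50518302]]
```

View pics/w7.png

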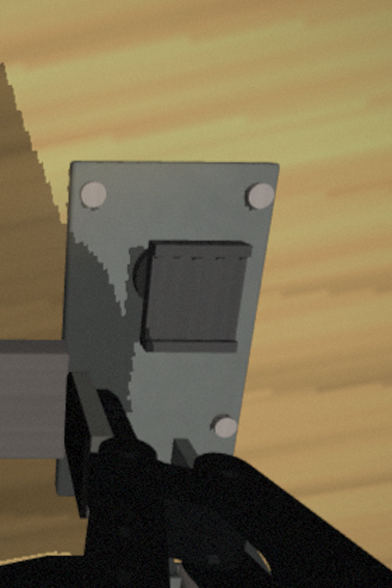

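The picture shows the bed's lipped top at full-frame corners of about (386,172), (459,174), (382,250) and (450,250). The held plate is to its left.

Run:
```python
from h import *
from scipy.optimize import least_squares
p=np.load("w7.npy",allow_pickle=True).item(); p1=np.load("w1.npy",allow_pickle=True).item()
g=cv2.cvtColor(p["frame"],cv2.COLOR_RGB2GRAY)
raw=np.array([(149,240),(251,243),(143,350),(238,351)])/1.4+[280,0]
c=cv2.cornerSubPix(g,np.float32(raw).reshape(-1,1,2),(3,3),(-1,-1),(3,50,.01)).reshape(-1,2); print(raw.round(1).tolist(),c.round(1).tolist())
b=np.array([(70,162),(279,164)])/1.4+[280,0]
B=np.array([(-.024,-.02),(-.024,.02),(.024,-.02),(.024,.02)]); S=np.array([(-.055,-.05),(-.055,.05)])
S4=np.array([(-.055,-.05),(-.055,.05),(.135,-.05),(.135,.05)])
cs=np.array([[238.46,141.09],[322.3,141.46],[242.14,288.57],[317.4,288.19]]); cb=np.array([[261.85,174.4],[299.2,174.5],[261.3,219.4],[298,218.6]])
A=lambda q:(proj(p,W(B,q[3]+.003,q))-raw).ravel()
D=lambda q:(proj(p,W(S,.012,q))-b).ravel()
E=lambda q:np.r_[(proj(p1,W(B,q[3]+.003,q))-cb).ravel(),(proj(p1,W(S4,.012,q))-cs).ravel()]
for n,f in dict(bed7=A,bedplate7=lambda q:np.r_[A(q),D(q)],all=lambda q:np.r_[A(q),D(q),E(q)]).items():
    r=least_squares(f,[.532,.132,-.206,.054]); print(n,r.x.round(4),r.fun.round(1))
```

```text
[[386.4, 171.4], [459.3, 173.6], [382.1, 250.0], [450.0, 250.7]] [[386.0, 171.3000030517578], [459.70001220703125, 174.89999389648438], [383.79998779296875, 250.89999389648438], [448.20001220703125, 251.5]]
bed7 [ 0.5294  0.13   -0.1916  0.0599] [ 1.6  0.9 -0.1 -1.9 -0.2  1.2 -1.3 -0.1]
bedplate7 [ 0.5321  0.1319 -0.2015  0.0537] [ 2.9  2.4 -0.9  0.3  0.4  0.4 -2.6 -0.3 -0.1 -0.9  0.2 -2.3]
all [ 0.5321  0.132  -0.2036  0.0537] [ 3.   2.3 -0.8  0.3  0.4  0.3 -2.7 -0.3  0.1 -1.1  0.4 -2.1 -0.5  1.2
 -0.5  1.1  0.7 -1.2  0.1 -0.4 -1.7  0.3  0.8 -0.1 -0.5 -0.5  0.6 -0.1]
```

>>> step_arm(
  claw=[0.5, 0.5, 0.5, 0.5, 0.5, 0.5, 0.5, 0.5, 0.5],
  xyz=[
    [0.06, 0.6, 0],
    [0.1, 0.9, 0],
    [0.1, 0.9, 0],
    [0, 0.41, 0.2],
    [0, 0, 0.5],
    [0, 0, 0.5],
    [0, 0, 0.14],
    [0, 0, 0],
    [0, 0, 0],
  ],
  angular=[
    [0, 0, 0],
    [0, 0, 0],
    [0, 0, 0],
    [0, 0, 0],
    [0, 0, 0],
    [0, 0, 0],
    [0, 0, 0],
    [0, 0, 0],
    [0, 0, 0],
  ],
)

```text
clock: 13.43
ee_pos: [0.5335, 0.1294, 0.0792]
eef_rot: [-3.141, -0.001, 2.935]
contact_force: [-0.5, 0.4, -1.7]
opening: 0.451
gripper_force: 40.6
```

Run:
```python
from h import *
s=arm.read_state(); print(s["clock"],np.round(s["ee_pos"],4),np.round(s["eef_rot"],3),s["contact_force"],s["opening"],s["gripper_force"])
print(rows(np.array([.5321,.132,.0])-s["ee_pos"],s["eef_rot"]).round(3))
```

```text
13.4333 [0.5335 0.1294 0.0792] [-3.141e+00 -1.000e-03  2.935e+00] [-0.49790165  0.41814875 -1.6857889 ] 0.4511650494256805 40.615936517715454
[0.061 0.078 2.639]
```

>>> step_arm(
  claw=[0.5, 0.5, 0.5, 0.5, 0.5, 0.5],
  xyz=[
    [0.06, 0.08, 0.2],
    [0, 0, 0.3],
    [0, 0, 0.2],
    [0, 0, 0],
    [0, 0, 0],
    [0, 0, 0],
  ],
  angular=[
    [0, 0, 0],
    [0, 0, 0],
    [0, 0, 0],
    [0, 0, 0],
    [0, 0, 0],
    [0, 0, 0],
  ],
)

```text
clock: 13.93
ee_pos: [0.5322, 0.1332, 0.0583]
eef_rot: [-3.141, -0.0, 2.936]
contact_force: [-0.3, -0.4, 0.2]
opening: 0.452
gripper_force: 40.6
```

Run:
```python
from h import *
s=arm.read_state(); print(s["clock"],np.round(s["ee_pos"],4),np.round(s["eef_rot"],3),s["contact_force"],s["opening"],s["gripper_force"])
print(rows(np.array([.5321,.132,.0])-s["ee_pos"],s["eef_rot"]).round(3))
p=wrist(); np.save("w8.npy",p,allow_pickle=True); save(p,"w8",(160,120,400,360),2.4)
```

```text
13.9333 [0.5322 0.1332 0.0583] [-3.141 -0.     2.936] [-0.30053587 -0.40201206  0.23566467] 0.45206435127882827 40.61280369758606
[-0.004 -0.041  1.942]
```

View pics/w8.png

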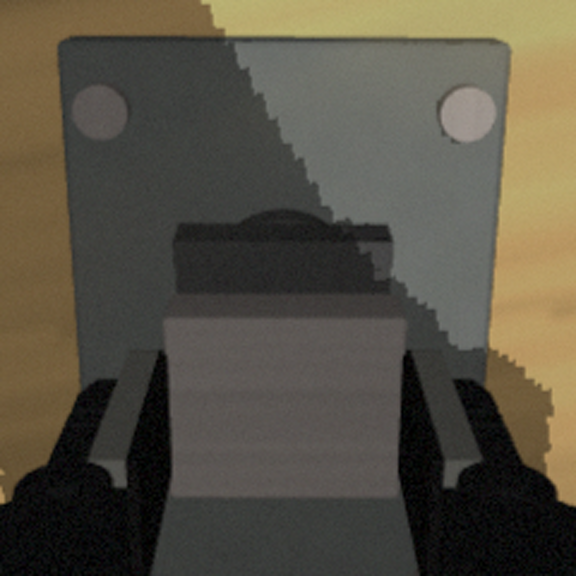

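The plate hovers over the bed, with the near lip showing at full-frame (232..323, 213..220) and the plate's front lower edge at row 242. It looks centred in y.

Run:
```python
from h import *
from scipy.optimize import least_squares
p=np.load("w8.npy",allow_pickle=True).item(); s=arm.read_state()
b=np.array([(174,224),(391,224),(178,240),(390,240)])/2.4+[160,120]; st=np.array([(58,38),(510,40)])/2.4+[160,120]
pb=np.array([(165,317),(406,318),(172,497),(399,497)])/2.4+[160,120]
B=[(-.024,-.02),(-.024,.02),(-.019,-.02),(-.019,.02)]; S=[(-.055,-.05),(-.055,.05)]; C=[(-.017,-.02),(-.017,.02),(.017,-.02),(.017,.02)]
for h in (.05,.054,.058):
    print(h,(proj(p,W(B,h+.003,[.5321,.132,-.205]))-b).round(1).tolist())
print((proj(p,W(S,.012,[.5321,.132,-.205]))-st).round(1).tolist())
print((proj(p,W(C,s["ee_pos"][2]+.0185,[*s["ee_pos"][:2],-.206]))-pb).round(1).tolist())
r=least_squares(lambda q:np.r_[(proj(p,W(B,q[2]+.003,[q[0],q[1],-.205]))-b).ravel(),(proj(p,W(S,.012,[q[0],q[1],-.205]))-st).ravel()],[.532,.132,.054]); print(r.x.round(4),r.fun.round(1))
```

```text
0.05 [[-1.8, 2.7], [-2.1, 2.8], [-3.0, 6.7], [-2.1, 6.8]]
0.054 [[-2.9, 5.6], [-1.2, 5.7], [-4.1, 9.7], [-1.1, 9.8]]
0.058 [[-4.1, 8.5], [-0.1, 8.6], [-5.3, 12.9], [-0.1, 13.0]]
[[-3.4, -0.3], [-0.6, -1.0]]
[[-1.4, -0.1], [0.9, -0.3], [-1.2, 0.3], [0.3, 0.5]]
[0.5322 0.133  0.044 ] [ 2.  -1.5 -1.3 -1.4  0.7  2.2 -1.3  2.3 -1.5 -0.5  1.3 -1.1]
```

>>> step_arm(
  claw=[0.5, 0.5, 0.5, 0.5],
  xyz=[
    [0, 0, 0.1],
    [0, 0, 0.1],
    [0, 0, 0],
    [0, 0, 0],
  ],
  angular=[
    [0, 0, 0],
    [0, 0, 0],
    [0, 0, 0],
    [0, 0, 0],
  ],
)

```text
clock: 14.32
ee_pos: [0.5321, 0.1333, 0.0521]
eef_rot: [-3.141, -0.0, 2.936]
contact_force: [0.1, -0.3, -1.4]
opening: 0.459
gripper_force: 40.6
```

>>> step_arm(
  claw=[0.5, 0.5, 0.5],
  xyz=[
    [0, 0, 0.08],
    [0, 0, 0],
    [0, 0, 0],
  ],
  angular=[
    [0, 0, 0],
    [0, 0, 0],
    [0, 0, 0],
  ],
)

```text
clock: 14.57
ee_pos: [0.5322, 0.1333, 0.0498]
eef_rot: [-3.142, -0.0, 2.936]
contact_force: [0.1, -0.1, -1.5]
opening: 0.455
gripper_force: 40.6
```

>>> step_arm(
  claw=[0.5, 0.5, 0.5],
  xyz=[
    [0, 0, 0.06],
    [0, 0, 0],
    [0, 0, 0],
  ],
  angular=[
    [0, 0, 0],
    [0, 0, 0],
    [0, 0, 0],
  ],
)

```text
clock: 14.82
ee_pos: [0.5322, 0.1333, 0.048]
eef_rot: [-3.142, -0.0, 2.936]
contact_force: [-0.6, 0.2, -1.2]
opening: 0.454
gripper_force: 40.6
```

>>> step_arm(
  claw=[0.5, 0.5, 0.5],
  xyz=[
    [0, 0, 0.06],
    [0, 0, 0],
    [0, 0, 0],
  ],
  angular=[
    [0, 0, 0],
    [0, 0, 0],
    [0, 0, 0],
  ],
)

```text
clock: 15.07
ee_pos: [0.5323, 0.1333, 0.0474]
eef_rot: [3.141, 0.001, 2.936]
contact_force: [-3.5, -0.8, 14.7]
opening: 0.452
gripper_force: 42.2
```

>>> step_arm(
  claw=[0.5, 0.5, 0.05, 0.0, -0.1, -0.2, -0.2, -0.2],
  xyz=[
    [0, 0, -0.03],
    [0, 0, 0],
    [0, 0, 0],
    [0, 0, 0],
    [0, 0, 0],
    [0, 0, 0],
    [0, 0, 0],
    [0, 0, 0],
  ],
  angular=[
    [0, 0, 0],
    [0, 0, 0],
    [0, 0, 0],
    [0, 0, 0],
    [0, 0, 0],
    [0, 0, 0],
    [0, 0, 0],
    [0, 0, 0],
  ],
)

```text
clock: 15.73
ee_pos: [0.5322, 0.1333, 0.0471]
eef_rot: [-3.142, -0.0, 2.936]
contact_force: [-0.7, 0.1, 0.7]
opening: 0.601
gripper_force: 0.0
```

>>> step_arm(
  claw=[-0.2, -0.2, -0.2, -0.2, -0.2],
  xyz=[
    [0, 0, -0.3],
    [0, 0, -0.7],
    [0, 0, -0.9],
    [0, 0, -0.6],
    [0, 0, 0],
  ],
  angular=[
    [0, 0, 0],
    [0, 0, 0],
    [0, 0, 0],
    [0, 0, 0],
    [0, 0, 0],
  ],
)

```text
clock: 16.15
ee_pos: [0.5339, 0.1336, 0.126]
eef_rot: [3.139, 0.005, 2.936]
contact_force: [-0.2, 0.5, -0.3]
opening: 0.597
gripper_force: 0.0
```

Run:
```python
from h import *
s=arm.read_state(); print(s["clock"],np.round(s["ee_pos"],4),np.round(s["eef_rot"],3),s["contact_force"],s["opening"],s["gripper_force"])
p=wrist(); np.save("w9.npy",p,allow_pickle=True)
for r in models.cut_out(p,"plate_a")[:3]:
    m=r["region"].astype(np.uint8); c=max(cv2.findContours(m,0,2)[0],key=cv2.contourArea); h=cv2.approxPolyDP(c,5,True).reshape(-1,2); print(round(r["score"],2),h.tolist(),cv2.boundingRect(c))
C=[(-.017,-.02),(-.017,.02),(.017,-.02),(.017,.02)]
print("pred top",proj(p,W(C,.066,[.5322,.1333,-.206])).round(1).tolist(),"bottom",proj(p,W(C,.054,[.5322,.1333,-.206])).round(1)[:2].tolist())
g=cv2.cvtColor(p["frame"],cv2.COLOR_RGB2GRAY); print("col profile",g[170:300:2,270:286].mean(1).round().astype(int).tolist()); 
uv=models.pinpoint(p,"plate_a"); print([(u["uv"],u["score"]) for u in uv[:2]])
r0=int(proj(p,[[.5322,.1333,.066]])[0,1]); print(r0,"row profile",g[r0-4:r0+4,200:360:2].mean(0).round().astype(int).tolist())
```

```text
16.15 [0.5339 0.1336 0.126 ] [3.139 0.005 2.936] [-0.1837658   0.5110878  -0.33276346] 0.5969202857631993 0.0
0.9 [[245, 193], [246, 249], [309, 248], [307, 192]] (244, 192, 68, 58)
pred top [[243.1, 195.5], [311.4, 195.5], [244.6, 249.0], [309.8, 249.1]] bottom [[244.8, 190.4], [309.7, 190.5]]
col profile [68, 67, 66, 66, 48, 42, 46, 47, 48, 47, 46, 59, 62, 73, 86, 86, 86, 86, 86, 86, 85, 86, 87, 86, 82, 83, 84, 84, 84, 84, 85, 84, 87, 83, 85, 86, 86, 85, 85, 83, 37, 38, 39, 60, 61, 60, 60, 59, 60, 59, 60, 59, 60, 60, 60, 59, 59, 60, 59, 59, 60, 59, 58, 57, 57]
[([278.0, 217.8], 0.88)]
222 row profile [93, 93, 91, 88, 88, 66, 62, 64, 62, 64, 64, 62, 64, 64, 64, 62, 63, 64, 61, 61, 62, 63, 67, 82, 84, 83, 83, 84, 83, 84, 84, 83, 83, 84, 83, 83, 82, 83, 83, 83, 84, 83, 84, 82, 83, 83, 82, 84, 83, 82, 82, 82, 82, 83, 82, 71, 62, 61, 59, 60, 60, 59, 65, 94, 103, 105, 106, 105, 106, 106, 104, 103, 154, 154, 155, 155, 154, 153, 153, 152]
```

>>> step_arm(
  claw=[-0.2, -0.2, -0.2, -0.2, -0.2, -0.2, -0.2, -0.2, -0.2, -0.2, -0.2, -0.2],
  xyz=[
    [-0.2, -0.95, 0],
    [-0.2, -0.95, 0],
    [-0.2, -0.95, 0],
    [-0.2, -0.95, 0],
    [-0.5, -0.9, 0],
    [-0.5, -0.9, 0],
    [-0.5, -0.9, 0],
    [-0.5, -0.9, 0],
    [-0.5, -0.9, 0],
    [-0.5, -0.9, 0],
    [-0.48, -0.72, 0],
    [0, 0, 0],
  ],
  angular=[
    [0, 0, 0],
    [0, 0, 0],
    [0, 0, 0],
    [0, 0, 0],
    [0, 0, 0],
    [0, 0, 0],
    [0, 0, 0],
    [0, 0, 0],
    [0, 0, 0],
    [0, 0, 0],
    [0, 0, 0],
    [0, 0, -0.93],
  ],
)

```text
clock: 17.3
ee_pos: [0.5978, -0.1906, 0.121]
eef_rot: [-3.139, 0.0, 3.011]
contact_force: [-0.6, -1.1, 1.1]
opening: 0.601
gripper_force: 0.0
```

>>> step_arm(
  claw=[-0.2, -0.2, -0.2, -0.2, -0.2],
  xyz=[
    [0, 0, 0.8],
    [0, 0, 0.9],
    [0, 0, 0.9],
    [0, 0, 0],
    [0, 0, 0],
  ],
  angular=[
    [0, 0, 0],
    [0, 0, 0],
    [0, 0, 0],
    [0, 0, 0],
    [0, 0, 0],
  ],
)

```text
clock: 17.72
ee_pos: [0.5957, -0.1839, 0.0423]
eef_rot: [3.141, -0.005, 3.017]
contact_force: [0.0, -0.3, 0.9]
opening: 0.6
gripper_force: 0.0
```

```bash
cat > pl.py <<'E'
from h import *
from scipy.optimize import least_squares
# plates from region masks: fit by silhouette bounds of top face
def plates(p,z):
    out=[]
    for r in models.cut_out(p,"plate_a")[:6]:
        m=r["region"].astype(np.uint8); c=max(cv2.findContours(m,0,2)[0],key=cv2.contourArea)
        x,y,w,h=cv2.boundingRect(c); out.append((round(r["score"],2),(x,y,w,h),at(p,(x+w/2,y+h-.5),z).round(4)))
    return out
E
python3 - <<'E'
from pl import *
s=arm.read_state(); print(s["clock"],np.round(s["ee_pos"],4),np.round(s["eef_rot"],3),s["contact_force"],s["opening"])
p=wrist()
for o in plates(p,.018): print(o)
print("far edge pred", W([(.017,0)],.018,[.599,-.184,-.127]).round(4))
C=[(-.017,-.02),(-.017,.02),(.017,-.02),(.017,.02)]
print(proj(p,W(C,.018,[.599,-.184,-.127])).round(1).tolist())
print(rows(np.array([.599,-.184,.001])-s["ee_pos"],s["eef_rot"]).round(3))
E
```

```text
17.7167 [ 0.5957 -0.1839  0.0423] [ 3.141 -0.005  3.017] [ 0.03382981 -0.34347198  0.85021279] 0.5995315174215176
(0.67, (240, 219, 81, 69), array([ 0.6174, -0.1856,  0.018 ]))
(0.62, (87, 217, 90, 70), array([ 0.6072, -0.2633,  0.018 ]))
(0.61, (70, 111, 99, 74), array([ 0.5526, -0.2563,  0.018 ]))
(0.52, (202, 376, 10, 30), array([ 0.6889, -0.2379,  0.018 ]))
far edge pred [[ 0.6159 -0.1862  0.018 ]]
[[239.4, 223.8], [319.3, 224.1], [241.1, 284.9], [317.0, 285.2]]
[-0.116  0.01   1.376]
```

>>> step_arm(
  claw=[-0.2, -0.2, -0.2, -0.2, -0.2, -0.2, -0.2],
  xyz=[
    [-0.13, 0.01, 0.4],
    [0, 0, 0.4],
    [0, 0, 0.3],
    [0, 0, 0.2],
    [0, 0, 0],
    [0, 0, 0],
    [0, 0, 0],
  ],
  angular=[
    [0, 0, 0],
    [0, 0, 0],
    [0, 0, 0],
    [0, 0, 0],
    [0, 0, 0],
    [0, 0, 0],
    [0, 0, 0],
  ],
)

```text
clock: 18.4
ee_pos: [0.6012, -0.1845, 0.0053]
eef_rot: [-3.142, 0.0, 3.017]
contact_force: [-0.6, 0.1, -0.8]
opening: 0.602
gripper_force: 0.0
```

>>> step_arm(
  claw=[-0.2, -0.2, 0.5, 0.5, 0.5, 0.5, 0.5],
  xyz=[
    [0.03, 0, 0.15],
    [0, 0, 0],
    [0, 0, 0],
    [0, 0, 0],
    [0, 0, 0],
    [0, 0, 0],
    [0, 0, 0],
  ],
  angular=[
    [0, 0, 0],
    [0, 0, 0],
    [0, 0, 0],
    [0, 0, 0],
    [0, 0, 0],
    [0, 0, 0],
    [0, 0, 0],
  ],
  squeeze=40,
)

```text
clock: 18.98
ee_pos: [0.6002, -0.1843, 0.001]
eef_rot: [3.142, 0.0, 3.017]
contact_force: [-2.7, 0.3, 5.8]
opening: 0.448
gripper_force: 40.6
```

>>> step_arm(
  claw=[0.5, 0.5, 0.5, 0.5, 0.5, 0.5, 0.5, 0.5, 0.5],
  xyz=[
    [0, 0, -0.1],
    [0, 0, -0.3],
    [0, 0, -0.5],
    [0, 0, -0.8],
    [0, 0, -0.9],
    [0, 0, -0.9],
    [0, 0, -0.5],
    [0, 0, 0],
    [0, 0, 0],
  ],
  angular=[
    [0, 0, 0],
    [0, 0, 0],
    [0, 0, 0],
    [0, 0, 0],
    [0, 0, 0],
    [0, 0, 0],
    [0, 0, 0],
    [0, 0, 0],
    [0, 0, 0],
  ],
)

```text
clock: 19.73
ee_pos: [0.6008, -0.1843, 0.1219]
eef_rot: [-3.141, 0.002, 3.018]
contact_force: [0.8, -0.5, -1.7]
opening: 0.447
gripper_force: 40.4
```

Run:
```python
from pl import *
s=arm.read_state(); print(s["clock"],np.round(s["ee_pos"],4),np.round(s["eef_rot"],3),s["contact_force"],s["opening"],s["gripper_force"])
def held(p):
    p=dict(p); p["view"]=np.linalg.inv(p["mount"]); g=cv2.cvtColor(p["frame"],cv2.COLOR_RGB2GRAY)
    for r in models.cut_out(p,"plate_a")[:5]:
        m=r["region"].astype(np.uint8); c=max(cv2.findContours(m,0,2)[0],key=cv2.contourArea); b=cv2.boundingRect(c)
        if b[2]>80: print(b,"far edge in tool",at(p,(b[0]+b[2]/2,b[1]+b[3]-.5),-.0185).round(4))
    print("ref p3: far edge row 457/1.4=326.4; here profile",g[300:345:1,265:290].mean(1).round().astype(int).tolist())
p=wrist(); held(p); 
o=np.load("w6.npy",allow_pickle=True).item(); g=cv2.cvtColor(o["frame"],cv2.COLOR_RGB2GRAY); print(g[300:345:1,265:290].mean(1).round().astype(int).tolist())
print(rows(np.array([.5139,.0439,.125])-s["ee_pos"],s["eef_rot"]).round(3))
```

```text
19.7333 [ 0.6008 -0.1843  0.1219] [-3.141e+00  2.000e-03  3.018e+00] [ 0.84422779 -0.49915749 -1.70341828] 0.4469897376866892 40.4300183057785
(229, 241, 100, 84) far edge in tool [-0.0157  0.0002 -0.0185]
ref p3: far edge row 457/1.4=326.4; here profile [133, 135, 137, 138, 137, 135, 133, 132, 132, 133, 133, 135, 136, 136, 137, 135, 136, 135, 134, 134, 135, 136, 136, 133, 129, 127, 131, 129, 129, 127, 126, 127, 130, 134, 138, 141, 141, 140, 139, 137, 136, 137, 137, 138, 139]
[133, 133, 133, 134, 135, 138, 139, 136, 134, 132, 132, 132, 133, 134, 136, 136, 137, 135, 135, 134, 133, 133, 134, 135, 135, 135, 129, 124, 135, 134, 134, 134, 136, 138, 138, 140, 140, 140, 140, 140, 139, 139, 139, 138, 138]
[ 3.815  7.191 -0.112]
```

>>> step_arm(
  claw=[0.5, 0.5, 0.5, 0.5, 0.5, 0.5, 0.5, 0.5, 0.5, 0.5, 0.5, 0.5],
  xyz=[
    [0.3, 0.5, 0],
    [0.4, 0.9, 0],
    [0.4, 1, 0],
    [0.4, 1, 0],
    [0.4, 1, 0],
    [0.4, 1, 0],
    [0.4, 1, 0],
    [0.4, 1, 0],
    [0.3, 1, 0],
    [0.15, 0.9, 0],
    [0, 0.6, 0],
    [0, 0.3, 0],
  ],
  angular=[
    [0, 0, 0],
    [0, 0, 0],
    [0, 0, 0],
    [0, 0, 0],
    [0, 0, 0],
    [0, 0, 0],
    [0, 0, 0],
    [0, 0, 0],
    [0, 0, 0],
    [0, 0, 0],
    [0, 0, 0.4],
    [0, 0, 0.5],
  ],
)

```text
clock: 20.83
ee_pos: [0.5319, 0.1358, 0.1194]
eef_rot: [-3.141, -0.002, 2.941]
contact_force: [0.5, -0.2, -0.8]
opening: 0.448
gripper_force: 40.4
```

>>> step_arm(
  claw=[0.5, 0.5, 0.5, 0.5],
  xyz=[
    [0, 0, 0.4],
    [0, 0, 0.4],
    [0, 0, 0.2],
    [0, 0, 0],
  ],
  angular=[
    [0, 0, 0],
    [0, 0, 0],
    [0, 0, 0],
    [0, 0, 0],
  ],
)

```text
clock: 21.17
ee_pos: [0.5315, 0.1321, 0.0887]
eef_rot: [-3.139, -0.003, 2.939]
contact_force: [-0.8, 0.3, -0.8]
opening: 0.451
gripper_force: 40.4
```

Run:
```python
from h import *
s=arm.read_state(); print(s["clock"],np.round(s["ee_pos"],4),np.round(s["eef_rot"],3),s["contact_force"],s["opening"],s["gripper_force"])
print(rows(np.array([.5325,.1333,.061])-s["ee_pos"],s["eef_rot"]).round(3))
```

```text
21.1667 [0.5315 0.1321 0.0887] [-3.139e+00 -3.000e-03  2.939e+00] [-0.75374768  0.27900117 -0.7859577 ] 0.4512146662469524 40.425628423690796
[-0.028  0.046  0.922]
```

>>> step_arm(
  claw=[0.5, 0.5, 0.5, 0.5, 0.5, 0.5],
  xyz=[
    [-0.03, 0.04, 0.3],
    [0, 0, 0.3],
    [0, 0, 0.15],
    [0, 0, 0],
    [0, 0, 0],
    [0, 0, 0],
  ],
  angular=[
    [0, 0, 0.05],
    [0, 0, 0],
    [0, 0, 0],
    [0, 0, 0],
    [0, 0, 0],
    [0, 0, 0],
  ],
)

```text
clock: 21.67
ee_pos: [0.534, 0.1334, 0.0683]
eef_rot: [3.142, 0.0, 2.934]
contact_force: [0.2, -0.2, 0.3]
opening: 0.448
gripper_force: 40.4
```

>>> step_arm(
  claw=[0.5, 0.5, 0.5, 0.5],
  xyz=[
    [0.04, 0, 0.1],
    [0, 0, 0.08],
    [0, 0, 0],
    [0, 0, 0],
  ],
  angular=[
    [0, 0, 0],
    [0, 0, 0],
    [0, 0, 0],
    [0, 0, 0],
  ],
)

```text
clock: 22.0
ee_pos: [0.5327, 0.1338, 0.0627]
eef_rot: [-3.142, -0.0, 2.935]
contact_force: [-0.1, 0.4, -0.4]
opening: 0.45
gripper_force: 40.4
```

>>> step_arm(
  claw=[0.5, 0.5, 0.5],
  xyz=[
    [0, 0, 0.06],
    [0, 0, 0],
    [0, 0, 0],
  ],
  angular=[
    [0, 0, 0],
    [0, 0, 0],
    [0, 0, 0],
  ],
)

```text
clock: 22.25
ee_pos: [0.5328, 0.1337, 0.061]
eef_rot: [-3.142, 0.0, 2.935]
contact_force: [-1.0, -0.5, -1.0]
opening: 0.449
gripper_force: 40.4
```

>>> step_arm(
  claw=[0.5, 0.5, 0.5],
  xyz=[
    [0, 0, 0.04],
    [0, 0, 0],
    [0, 0, 0],
  ],
  angular=[
    [0, 0, 0],
    [0, 0, 0],
    [0, 0, 0],
  ],
)

```text
clock: 22.5
ee_pos: [0.5328, 0.1338, 0.0607]
eef_rot: [3.141, 0.0, 2.934]
contact_force: [-2.7, -0.4, 12.1]
opening: 0.45
gripper_force: 41.8
```

>>> step_arm(
  claw=[0.5, 0.5, 0.05, 0.0, -0.1, -0.2, -0.2, -0.2],
  xyz=[
    [0, 0, -0.03],
    [0, 0, 0],
    [0, 0, 0],
    [0, 0, 0],
    [0, 0, 0],
    [0, 0, 0],
    [0, 0, 0],
    [0, 0, 0],
  ],
  angular=[
    [0, 0, 0],
    [0, 0, 0],
    [0, 0, 0],
    [0, 0, 0],
    [0, 0, 0],
    [0, 0, 0],
    [0, 0, 0],
    [0, 0, 0],
  ],
)

```text
clock: 23.17
ee_pos: [0.5327, 0.1337, 0.0606]
eef_rot: [-3.141, -0.0, 2.935]
contact_force: [0.2, 0.3, -0.5]
opening: 0.603
gripper_force: 0.0
```

>>> step_arm(
  claw=[-0.2, -0.2, -0.2, -0.2, -0.2, -0.2],
  xyz=[
    [0, 0, -0.3],
    [0, 0, -0.7],
    [0, 0, -0.9],
    [0, 0, -0.6],
    [0, 0, 0],
    [0, 0, 0],
  ],
  angular=[
    [0, 0, 0],
    [0, 0, 0],
    [0, 0, 0],
    [0, 0, 0],
    [0, 0, 0],
    [0, 0, 0],
  ],
)

```text
clock: 23.67
ee_pos: [0.5333, 0.134, 0.1371]
eef_rot: [3.14, 0.002, 2.935]
contact_force: [0.3, -1.0, -0.7]
opening: 0.597
gripper_force: 0.0
```

Run:
```python
from h import *
s=arm.read_state(); print(s["clock"],np.round(s["ee_pos"],4),np.round(s["eef_rot"],3),s["contact_force"],s["opening"],s["gripper_force"])
p=wrist()
for r in models.cut_out(p,"plate_a")[:3]:
    m=r["region"].astype(np.uint8); c=max(cv2.findContours(m,0,2)[0],key=cv2.contourArea); print(round(r["score"],2),cv2.approxPolyDP(c,3,True).reshape(-1,2).tolist())
C=[(-.017,-.02),(-.017,.02),(.017,-.02),(.017,.02)]; Q=[.5322,.1333,-.206]
print("pred top",proj(p,W(C,.078,Q)).round(1).tolist(),"bottom2",proj(p,W(C,.066,Q)).round(1)[:2].tolist(),proj(p,W(C,.054,Q)).round(1)[:2].tolist())
g=cv2.cvtColor(p["frame"],cv2.COLOR_RGB2GRAY); print("rows160+",g[160:280:2,270:286].mean(1).round().astype(int).tolist())
St=[.5322,.133,-.206]
for n in("scene","top"):
    p=viewer.read_camera(n); print(n,[(u["uv"].round(1) if hasattr(u["uv"],'round') else u["uv"],round(u["score"],2)) for u in models.pinpoint(p,"knob")[:3]],[(np.round(u["uv"],1),round(u["score"],2)) for u in models.pinpoint(p,"nose")[:1]])
    for a in (1.5,1.6,1.7,1.75): print(a,proj(p,W([(.110-.16*np.cos(a),0)],.095+.16*np.sin(a),St)).round(1))
    save(p,n+"k")
```

```text
23.6667 [0.5333 0.134  0.1371] [3.140e+00 2.000e-03 2.935e+00] [ 0.26461302 -0.96349468 -0.72671758] 0.5972035895914924 0.0
0.91 [[245, 196], [248, 250], [309, 250], [309, 195]]
0.51 [[246, 193], [307, 190], [261, 189]]
pred top [[242.6, 197.3], [311.0, 197.3], [244.2, 250.9], [309.6, 251.0]] bottom2 [[244.4, 192.1], [309.4, 192.1]] [[246.0, 187.5], [308.0, 187.5]]
rows160+ [66, 66, 66, 66, 66, 66, 65, 64, 48, 40, 48, 48, 47, 48, 49, 62, 64, 65, 62, 71, 85, 84, 85, 85, 85, 85, 84, 85, 86, 84, 82, 81, 82, 83, 82, 83, 82, 84, 86, 83, 82, 84, 84, 83, 85, 83, 59, 61, 59, 58, 59, 59, 59, 59, 59, 59, 57, 58, 58, 58]
scene [([339.6, 167.8], 0.58)] [(array([336.8, 178.1]), 0.76)]
1.5 [[340.2 167.3]]
1.6 [[343.6 172.2]]
1.7 [[346.9 177.6]]
1.75 [[348.5 180.5]]
top [] [(array([219.3, 185.2]), 0.44)]
1.5 [[219.5 180.5]]
1.6 [[220.6 175.2]]
1.7 [[221.6 170.1]]
1.75 [[222.2 167.6]]
```

>>> step_arm(
  claw=[-0.2, -0.2, -0.2, -0.2, -0.2, -0.2, -0.2, -0.2, -0.2],
  xyz=[
    [0.1, 0, -0.7],
    [0.1, 0, -0.9],
    [0.1, 0, -0.9],
    [0.1, 0, -0.9],
    [0, 0, -0.9],
    [0, 0, -0.9],
    [0, 0, -0.5],
    [0, 0, 0],
    [0, 0, 0],
  ],
  angular=[
    [0, 0, 0],
    [0, 0, 0],
    [0, 0, 0],
    [0, 0, 0],
    [0, 0, 0],
    [0, 0, 0],
    [0, 0, 0],
    [0, 0, 0],
    [0, 0, 0],
  ],
)

```text
clock: 24.82
ee_pos: [0.5211, 0.1363, 0.3069]
eef_rot: [3.141, 0.001, 2.935]
contact_force: [0.2, 0.2, -0.2]
opening: 0.604
gripper_force: 0.0
```

Run:
```python
from h import *
s=arm.read_state(); print(s["clock"],np.round(s["ee_pos"],4),np.round(s["eef_rot"],3),s["contact_force"])
p=wrist(); St=[.5322,.133,-.206]
print([(np.round(u["uv"],1),round(u["score"],2)) for t in("knob","nose") for u in models.pinpoint(p,t)[:2]])
for a in (1.45,1.5,1.55,1.6,1.7):
    n=(.110-.11*np.cos(a)-.017*np.sin(a), .095+.11*np.sin(a)-.017*np.cos(a))
    print(a,"knob",proj(p,W([(.110-.16*np.cos(a),0)],.095+.16*np.sin(a),St)).round(1),"nose",proj(p,W([(n[0],0)],n[1],St)).round(1))
q=np.load("w1.npy",allow_pickle=True).item(); print("w1 nose seen 280.9,358.8")
for a in (1.45,1.5,1.55,1.6,1.7):
    n=(.110-.11*np.cos(a)-.017*np.sin(a), .095+.11*np.sin(a)-.017*np.cos(a)); print(a,proj(q,W([(n[0],0)],n[1],St)).round(1))
print(rows(np.array([.6335,.1118,.3])-s["ee_pos"],s["eef_rot"]).round(3))
```

```text
24.8167 [0.5211 0.1363 0.3069] [3.141e+00 1.000e-03 2.935e+00] [ 0.19142642  0.23557298 -0.21990268]
[(array([274.1, 391.6]), 0.95), (array([275.9, 333.2]), 0.72)]
1.45 knob [[277.  374.4]] nose [[277.3 316.5]]
1.5 knob [[277.  385.1]] nose [[277.3 323.4]]
1.55 knob [[277.  395.2]] nose [[277.3 330.2]]
1.6 knob [[277.1 404.6]] nose [[277.3 336.8]]
1.7 knob [[277.1 421.6]] nose [[277.3 349.4]]
w1 nose seen 280.9,358.8
1.45 [[281.6 343.8]]
1.5 [[281.6 350.8]]
1.55 [[281.6 357.5]]
1.6 [[281.6 364.1]]
1.7 [[281.5 376.4]]
[-3.835 -0.029  0.234]
```

>>> step_arm(
  claw=[-0.2, -0.2, -0.2, -0.2, -0.2, -0.2, -0.2, -0.2, -0.2],
  xyz=[
    [-0.6, 0, 0],
    [-0.9, 0, 0],
    [-0.9, 0, 0],
    [-0.9, -0.03, 0],
    [-0.64, 0, 0],
    [0, 0, 0.4],
    [0, 0, 0.4],
    [0, 0, 0],
    [0, 0, 0],
  ],
  angular=[
    [0, 0, 0],
    [0, 0, 0],
    [0, 0, 0],
    [0, 0, 0],
    [0, 0, 0],
    [0, 0, 0],
    [0, 0, 0],
    [0, 0, 0],
    [0, 0, 0],
  ],
)

```text
clock: 25.72
ee_pos: [0.6347, 0.1113, 0.281]
eef_rot: [-3.14, -0.003, 2.935]
contact_force: [0.2, -0.1, 0.4]
opening: 0.597
gripper_force: 0.0
```

Run:
```python
from h import *
s=arm.read_state(); print(s["clock"],np.round(s["ee_pos"],4),np.round(s["eef_rot"],3),s["contact_force"])
p=wrist(); St=[.5322,.133,-.206]
print([(np.round(u["uv"],1),round(u["score"],2)) for t in("knob","nose") for u in models.pinpoint(p,t)[:2]])
for a in (1.5,1.55,1.6): print(a,"knob",proj(p,W([(.110-.16*np.cos(a),0)],.095+.16*np.sin(a),St)).round(1))
print(rows(np.array([.6366,.1112,.235])-s["ee_pos"],s["eef_rot"]).round(3))
```

```text
25.7167 [0.6347 0.1113 0.281 ] [-3.140e+00 -3.000e-03  2.935e+00] [ 0.24678823 -0.14183331  0.41126279]
[(array([277.1, 245.4]), 0.68), (array([280. , 199.7]), 0.72)]
1.5 knob [[279.1 236.6]]
1.55 knob [[279.1 251.3]]
1.6 knob [[279.  265.4]]
[-0.067  0.011  1.532]
```

>>> step_arm(
  claw=[-0.2, -0.2, -0.2, -0.2, -0.2],
  xyz=[
    [0, 0, 0.4],
    [0, 0, 0.5],
    [0, 0, 0.4],
    [0, 0, 0.23],
    [0, 0, 0],
  ],
  angular=[
    [0, 0, 0],
    [0, 0, 0],
    [0, 0, 0],
    [0, 0, 0],
    [0, 0, 0],
  ],
)

```text
clock: 26.28
ee_pos: [0.6355, 0.111, 0.2349]
eef_rot: [-3.14, -0.003, 2.935]
contact_force: [-0.0, 0.7, 0.4]
opening: 0.6
gripper_force: 0.0
```

>>> step_arm(
  claw=[0.5, 0.5, 0.5, 0.5, 0.5, 0.5, 0.5],
  xyz=[
    [0, 0, 0],
    [0, 0, 0],
    [0, 0, 0],
    [0, 0, 0],
    [0, 0, 0],
    [0, 0, 0],
    [0, 0, 0],
  ],
  angular=[
    [0, 0, 0],
    [0, 0, 0],
    [0, 0, 0],
    [0, 0, 0],
    [0, 0, 0],
    [0, 0, 0],
    [0, 0, 0],
  ],
  squeeze=30,
)

```text
clock: 26.87
ee_pos: [0.6368, 0.1105, 0.2374]
eef_rot: [-3.142, 0.001, 2.934]
contact_force: [-0.2, -2.7, 4.0]
opening: 0.346
gripper_force: 32.0
```

>>> step_arm(
  claw=[0.5, 0.5, 0.5, 0.5, 0.5, 0.5],
  xyz=[
    [0.35, 0, 0.03],
    [0.34, 0, 0.04],
    [0.67, 0, 0.16],
    [0.65, 0, 0.25],
    [0.61, 0, 0.33],
    [0.56, 0, 0.41],
  ],
  angular=[
    [0, 0, 0],
    [0, 0, 0],
    [0, 0, 0],
    [0, 0, 0],
    [0, 0, 0],
    [0, 0, 0],
  ],
)

```text
clock: 27.37
ee_pos: [0.5423, 0.1307, 0.2013]
eef_rot: [3.14, 0.001, 2.934]
contact_force: [-1.8, -3.3, 8.2]
opening: 0.346
gripper_force: 36.1
```

```bash
cat > kn.py <<'E'
from h import *
s=arm.read_state(); print(s["clock"],np.round(s["ee_pos"],4),np.round(s["eef_rot"],3),s["contact_force"].round(1),s["opening"],s["gripper_force"])
d=s["ee_pos"][:2]-[.5322,.133]; xs=d@[np.cos(.206),-np.sin(.206)]; k=(xs-.0015-.11,s["ee_pos"][2]+.019-.095)
print("a,r from tcp",np.arctan2(k[1],-k[0]),np.hypot(*k))
E
python3 kn.py
```

```text
27.3667 [0.5423 0.1307 0.2013] [3.140e+00 1.000e-03 2.934e+00] [-1.8 -3.3  8.2] 0.3457221341302192 36.106823086738586
a,r from tcp 0.8916888510159219 0.16107518760010422
```

Tracking the arc well; I'll continue to about 0.1 rad.

>>> step_arm(
  claw=[0.5, 0.5, 0.5, 0.5, 0.5, 0.5, 0.5, 0.5, 0.5],
  xyz=[
    [0.5, 0, 0.48],
    [0.44, 0, 0.54],
    [0.36, 0, 0.59],
    [0.29, 0, 0.63],
    [0.2, 0, 0.66],
    [0.07, 0, 0.34],
    [0.04, 0, 0.34],
    [0, 0, 0],
    [0, 0, 0],
  ],
  angular=[
    [0, 0, 0],
    [0, 0, 0],
    [0, 0, 0],
    [0, 0, 0],
    [0, 0, 0],
    [0, 0, 0],
    [0, 0, 0],
    [0, 0, 0],
    [0, 0, 0],
  ],
  squeeze=45,
)

```text
clock: 28.12
ee_pos: [0.4823, 0.1434, 0.0916]
eef_rot: [-3.14, -0.009, 2.936]
contact_force: [-11.9, 2.4, 5.9]
opening: 0.341
gripper_force: 56.2
```

```bash
python3 kn.py
```

```text
28.1167 [0.4823 0.1434 0.0916] [-3.14  -0.009  2.936] [-11.9   2.4   5.9] 0.3410084173074308 56.20976507663727
a,r from tcp 0.09584673312396544 0.16321693713894256
```

>>> step_arm(
  claw=[0.5, 0.5, 0.5, 0.5, 0.5],
  xyz=[
    [0.06, 0, 0.15],
    [0.01, 0, 0.15],
    [0, 0, 0.1],
    [0, 0, 0],
    [0, 0, 0],
  ],
  angular=[
    [0, 0, 0],
    [0, 0, 0],
    [0, 0, 0],
    [0, 0, 0],
    [0, 0, 0],
  ],
)

```text
clock: 28.53
ee_pos: [0.4812, 0.1436, 0.0802]
eef_rot: [-3.14, -0.007, 2.936]
contact_force: [-9.8, 1.9, 6.6]
opening: 0.339
gripper_force: 57.0
```

```bash
python3 kn.py
```

```text
28.5333 [0.4812 0.1436 0.0802] [-3.14  -0.007  2.936] [-9.8  1.9  6.6] 0.33876665187988547 56.97026073932648
a,r from tcp 0.025842182167350552 0.1635996210455011
```

>>> step_arm(
  claw=[0.5, 0.5, 0.5],
  xyz=[
    [0.05, 0, 0.08],
    [0, 0, 0],
    [0, 0, 0],
  ],
  angular=[
    [0, 0, 0],
    [0, 0, 0],
    [0, 0, 0],
  ],
)

```text
clock: 28.78
ee_pos: [0.4812, 0.1437, 0.0782]
eef_rot: [-3.141, -0.004, 2.935]
contact_force: [-7.8, 0.3, 5.5]
opening: 0.339
gripper_force: 57.1
```

>>> step_arm(
  claw=[0.5, 0.5, 0.5],
  xyz=[
    [0.05, 0, 0.07],
    [0, 0, 0],
    [0, 0, 0],
  ],
  angular=[
    [0, 0, 0],
    [0, 0, 0],
    [0, 0, 0],
  ],
)

```text
clock: 29.03
ee_pos: [0.4811, 0.1437, 0.0763]
eef_rot: [-3.142, -0.002, 2.935]
contact_force: [-5.2, -2.0, 5.7]
opening: 0.343
gripper_force: 57.2
```

>>> step_arm(
  claw=[0.5, 0.5, 0.5],
  xyz=[
    [0.04, 0, 0.07],
    [0, 0, 0],
    [0, 0, 0],
  ],
  angular=[
    [0, 0, 0],
    [0, 0, 0],
    [0, 0, 0],
  ],
)

```text
clock: 29.28
ee_pos: [0.4809, 0.1438, 0.0744]
eef_rot: [3.141, 0.0, 2.934]
contact_force: [-2.2, -3.3, 6.0]
opening: 0.341
gripper_force: 57.1
```

>>> step_arm(
  claw=[0.5, 0.5, 0.5],
  xyz=[
    [0.02, 0, 0.05],
    [0, 0, 0],
    [0, 0, 0],
  ],
  angular=[
    [0, 0, 0],
    [0, 0, 0],
    [0, 0, 0],
  ],
)

```text
clock: 29.53
ee_pos: [0.4808, 0.1439, 0.073]
eef_rot: [3.141, 0.001, 2.934]
contact_force: [-1.3, -2.9, 5.5]
opening: 0.335
gripper_force: 57.3
```

>>> step_arm(
  claw=[0.5, 0.5, 0.5],
  xyz=[
    [0, 0, 0.05],
    [0, 0, 0],
    [0, 0, 0],
  ],
  angular=[
    [0, 0, 0],
    [0, 0, 0],
    [0, 0, 0],
  ],
)

```text
clock: 29.78
ee_pos: [0.4808, 0.1439, 0.0715]
eef_rot: [3.141, 0.001, 2.934]
contact_force: [-1.7, -3.0, 6.2]
opening: 0.339
gripper_force: 57.3
```

>>> step_arm(
  claw=[0.5, 0.5, 0.5],
  xyz=[
    [0, 0, 0.05],
    [0, 0, 0],
    [0, 0, 0],
  ],
  angular=[
    [0, 0, 0],
    [0, 0, 0],
    [0, 0, 0],
  ],
)

```text
clock: 30.03
ee_pos: [0.4806, 0.1439, 0.0699]
eef_rot: [3.141, 0.001, 2.934]
contact_force: [-1.5, -3.0, 4.4]
opening: 0.338
gripper_force: 57.2
```

```bash
python3 kn.py
python3 - <<'E'
from h import *
St=[.5322,.133,-.206]
for n in("scene","top"):
    p=viewer.read_camera(n)
    print(n,[(np.round(u["uv"],1),round(u["score"],2)) for t in("knob","nose","plate_a") for u in models.pinpoint(p,t)[:2]])
    for a in (-.1,-.05,0,.05,.1): print(a,proj(p,W([(.110-.16*np.cos(a),0)],.095+.16*np.sin(a),St)).round(1))
E
```

```text
30.0333 [0.4806 0.1439 0.0699] [3.141e+00 1.000e-03 2.934e+00] [-1.5 -3.   4.4] 0.3379654715065523 57.21578299999237
a,r from tcp -0.036982294653551476 0.16431004350966483
scene [(array([309.7, 163.7]), 0.88), (array([313.3, 179.2]), 0.84), (array([213.6, 244.2]), 0.47), (array([229.8, 321.1]), 0.81), (array([312. , 182.5]), 0.61)]
-0.1 [[307.2 167.6]]
-0.05 [[307.3 165.6]]
0 [[307.4 163.7]]
0.05 [[307.6 162. ]]
0.1 [[307.9 160.3]]
top [(array([335.8, 205.7]), 0.47), (array([219.4, 218.7]), 0.69), (array([217.4, 219.7]), 0.73), (array([333.6, 172.3]), 0.53)]
-0.1 [[215.7 233.2]]
-0.05 [[215.4 233.2]]
0 [[215.2 233.1]]
0.05 [[214.9 232.9]]
0.1 [[214.7 232.6]]
```

Run:
```python
from h import *
St=[.5322,.133,-.206]
s=arm.read_state(); p=wrist()
print([(t,np.round(u["uv"],1),round(u["score"],2)) for t in("knob","nose","bed","stand","plate_a") for u in models.pinpoint(p,t)[:2]])
for a in (-.1,-.05,0,.05,.1): print(a,proj(p,W([(.110-.16*np.cos(a),0)],.095+.16*np.sin(a),St)).round(1))
r=models.cut_out(p,"knob")
for u in r[:2]:
    m=u["region"].astype(np.uint8); print(round(u["score"],2),cv2.boundingRect(m),m.sum())
M=p["mount"]; f=K(p); g=cv2.cvtColor(p["frame"],cv2.COLOR_RGB2GRAY)
print(g[130:330:3,272:286].mean(1).round().astype(int).tolist())
c=viewer.read_camera("scene"); g=c["frame"]
# bar line in scene: dump cut_out of clamp
u=models.cut_out(c,"clamp")[0]; m=u["region"].astype(np.uint8); ys,xs=np.nonzero(m); print(u["score"],cv2.boundingRect(m))
for a in(-.1,-.05,0,.05,.1):
    P=[W([(.110-d*np.cos(a)-.007*0,0)],.095+d*np.sin(a)+.007,St)[0] for d in(.03,.09,.14)]; print(a,proj(c,P).round(1).tolist())
for x in range(300,335,4):
    q=ys[xs==x]; print(x,(q.min(),q.max()) if len(q) else None,end=' ')
```

```text
[('knob', array([279.5, 310.7]), 0.66), ('nose', array([276.9, 387.6]), 0.7), ('stand', array([279.3, 297.7]), 0.77)]
-0.1 [[278.2 287.1]]
-0.05 [[278.2 295.3]]
0 [[278.1 305.3]]
0.05 [[278.1 317.3]]
0.1 [[278.1 331.8]]
[162, 161, 161, 160, 158, 159, 159, 157, 154, 152, 151, 152, 152, 155, 155, 154, 152, 150, 147, 147, 148, 150, 156, 161, 158, 153, 139, 134, 125, 118, 53, 44, 58, 59, 58, 59, 60, 59, 58, 59, 59, 59, 59, 60, 58, 59, 60, 59, 59, 59, 58, 4, 6, 7, 6, 8, 8, 9, 11, 9, 10, 12, 9, 11, 10, 10, 9]
0.87 (306, 159, 31, 49)
-0.1 [[330.1, 199.0], [319.3, 183.3], [310.7, 170.8]]
-0.05 [[330.2, 198.6], [319.4, 182.2], [310.8, 169.1]]
0 [[330.2, 198.3], [319.5, 181.2], [310.9, 167.5]]
0.05 [[330.3, 198.0], [319.6, 180.2], [311.1, 165.9]]
0.1 [[330.4, 197.7], [319.8, 179.3], [311.4, 164.5]]
300 None 304 None 308 (np.int64(159), np.int64(169)) 312 (np.int64(160), np.int64(180)) 316 (np.int64(170), np.int64(184)) 320 (np.int64(176), np.int64(191)) 324 (np.int64(182), np.int64(197)) 328 (np.int64(188), np.int64(202)) 332 (np.int64(197), np.int64(206))
```

```bash
cat > ks.py <<'E'
from h import *
St=[.5322,.133,-.206]
s=arm.read_state(); p=wrist(); print(s["clock"],s["ee_pos"].round(4),s["contact_force"].round(1),s["gripper_force"],s["torque"].round(2))
print("knob",[(np.round(u["uv"],1),round(u["score"],2)) for u in models.pinpoint(p,"knob")[:1]])
g=cv2.cvtColor(p["frame"],cv2.COLOR_RGB2GRAY).astype(int); c=g[200:420,270:288].mean(1); d=np.diff(c); e=int(np.argmin(np.where(c[1:]<20,d,0)))+201; print("knob edge row",e,"after",c[e-200:e-200+100:5].round().astype(int).tolist())
t=np.linspace(0,2*np.pi,73)
for a in (-.09,-.06,-.03,0,.03,.06): print(a,"sil",proj(p,np.vstack([W([(.110-.16*np.cos(a)+.011*np.cos(x),0)],.095+.16*np.sin(a)+.011*np.sin(x),St) for x in t]))[:,1].min().round(1),end="; ")
E
python3 ks.py
```

```text
30.8833 [0.4806 0.1439 0.0699] [-2.  -2.1  6. ] 57.322654724121094 [-0.59 -0.2  -0.18]
knob [(array([276.9, 312.8]), 0.88)]
knob edge row 283 after [6, 8, 6, 8, 9, 12, 14, 13, 11, 8, 7, 7, 64, 80, 82, 81, 82, 80, 81, 81]
-0.09 sil 262.5; -0.06 sil 266.6; -0.03 sil 271.3; 0 sil 276.6; 0.03 sil 282.6; 0.06 sil 289.3;
```

>>> step_arm(
  claw=[0.5, 0.5, 0.5],
  xyz=[
    [0, 0, 0.07],
    [0, 0, 0],
    [0, 0, 0],
  ],
  angular=[
    [0, 0, 0],
    [0, 0, 0],
    [0, 0, 0],
  ],
)

```text
clock: 31.23
ee_pos: [0.4805, 0.1439, 0.0677]
eef_rot: [3.141, 0.0, 2.934]
contact_force: [-2.0, -2.6, 5.5]
opening: 0.341
gripper_force: 57.3
```

```bash
python3 ks.py
```

```text
31.2333 [0.4805 0.1439 0.0677] [-2.  -2.6  5.5] 57.33246088027954 [-0.64 -0.21 -0.01]
knob [(array([278.3, 310.8]), 0.78)]
knob edge row 283 after [13, 5, 7, 8, 9, 9, 12, 11, 13, 9, 8, 6, 61, 80, 81, 82, 82, 81, 82, 81]
-0.09 sil 264.9; -0.06 sil 269.2; -0.03 sil 274.0; 0 sil 279.5; 0.03 sil 285.6; 0.06 sil 292.5;
```

>>> step_arm(
  claw=[0.5, 0.5, 0.5],
  xyz=[
    [0, 0, 0.07],
    [0, 0, 0],
    [0, 0, 0],
  ],
  angular=[
    [0, 0, 0],
    [0, 0, 0],
    [0, 0, 0],
  ],
)

```text
clock: 31.58
ee_pos: [0.4805, 0.1439, 0.0663]
eef_rot: [3.141, 0.0, 2.934]
contact_force: [-4.3, -2.8, 16.5]
opening: 0.344
gripper_force: 59.1
```

>>> step_arm(
  claw=[0.5, 0.5, 0.5],
  xyz=[
    [0, 0, 0.05],
    [0, 0, 0],
    [0, 0, 0],
  ],
  angular=[
    [0, 0, 0],
    [0, 0, 0],
    [0, 0, 0],
  ],
)

```text
clock: 31.83
ee_pos: [0.4805, 0.1439, 0.0657]
eef_rot: [3.14, 0.001, 2.934]
contact_force: [-6.0, -4.1, 32.8]
opening: 0.338
gripper_force: 61.5
```

>>> step_arm(
  claw=[0.5, 0.5, 0.5, 0.5, 0.5, 0.5],
  xyz=[
    [0, 0, -0.04],
    [0, 0, 0],
    [0, 0, 0],
    [0, 0, 0],
    [0, 0, 0],
    [0, 0, 0],
  ],
  angular=[
    [0, 0, 0],
    [0, 0, 0],
    [0, 0, 0],
    [0, 0, 0],
    [0, 0, 0],
    [0, 0, 0],
  ],
)

```text
clock: 32.33
ee_pos: [0.4805, 0.1439, 0.066]
eef_rot: [3.141, 0.0, 2.934]
contact_force: [-3.9, -2.6, 17.3]
opening: 0.343
gripper_force: 59.4
```

```bash
python3 ks.py
python3 - <<'E'
from h import *
for n in("scene","top"):
    p=viewer.read_camera(n)
    print(n,[(t,np.round(u["uv"],1),round(u["score"],2)) for t in("knob","plate_a") for u in models.pinpoint(p,t)[:6]])
    print(proj(p,[W([(0,0)],.066,[.5322,.1333,-.206])[0]]).round(1))
E
```

```text
32.3333 [0.4805 0.1439 0.066 ] [-3.9 -2.6 17.3] 59.43332076072693 [-0.76  0.46 -0.07]
knob [(array([278.8, 314.5]), 0.9)]
knob edge row 284 after [5, 6, 7, 8, 7, 10, 11, 11, 11, 10, 7, 7, 63, 81, 81, 82, 81, 82, 81, 81]
-0.09 sil 266.7; -0.06 sil 271.0; -0.03 sil 276.0; 0 sil 281.5; 0.03 sil 287.8; 0.06 sil 294.8; scene [('knob', array([306.7, 164.9]), 0.87), ('knob', array([106.9, 284.9]), 0.56), ('knob', array([311.7, 182.6]), 0.22), ('plate_a', array([229.5, 322.7]), 0.78), ('plate_a', array([196.1, 271.2]), 0.71), ('plate_a', array([313.9, 183.1]), 0.58), ('plate_a', array([204.1, 287.6]), 0.47), ('plate_a', array([314.4, 180.9]), 0.46)]
[[315.2 183.5]]
top [('plate_a', array([332.5, 175.5]), 0.62), ('plate_a', array([332.6, 217.7]), 0.6), ('plate_a', array([333.8, 201.7]), 0.44)]
[[218.9 218.8]]
```

```bash
python3 -c "
from workcell import arm
print(arm.hand_in())"
```

```text
the job is handed in; nothing more can be done
None
```

I stacked two plates on the bed and handed the job in at about 32 s, still holding the knob with about 17 N of downward push. The bar measured about 0.01 rad from level, and the two unused plates are in their pockets; the hand-in call returned no verdict.

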